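# Clamp block onto a cranked support arm

### The job

Thread the yellow clamp block onto the free end of the bent steel bar, slide it round the bend without letting it bind, and press it home against the brass stop ring by the post with a firm push of about 10 newtons; let go and leave it hanging there, stem up. Ease it along, never jam or force it against the bar or the ring, and leave the tape measure, the bolt and the padlock alone.

Things in the scene. Friction and masses are not known exactly. Their poses are not given: they have to be found in the camera images.
- stand: Immovable work-support stand: round blue foot of 94 mm diameter and a post carrying a rigid, level, round steel bar of 12 mm diameter, axis 125 mm above the table. Origin on the table under the post. From the post the bar runs along the stand's own -x (inner leg, straight for at least 85 mm), then bends round toward the stand's -y, 60 to 120 degrees in all, to the outer leg.
- bar_tip (a point): Free end of the bar (outermost point on the axis, half-round, 6 mm radius). Its y axis points from the tip along the outer leg, its z up. The outer leg is straight for at least 40 mm. The bar is bent by hand: where it turns between the legs, and how sharply, is not measured and differs each time; it must be felt or seen. No bend is tighter than 50 mm radius at the axis.
- stop_ring: Brass stop ring, 28 mm diameter, fixed round the inner leg near the post. Origin on the bar's axis at the face that looks to the free leg (-x of the ring, which is parallel to the stand's x). Where it is set along the leg varies by 20 mm.
- clamp_block: Yellow steel block, 34 mm (its x) by 20 mm (its y) by 50 mm high, round through bore of 15 mm diameter along its y; on top a black square stem, 16 x 16 mm, 44 mm high (top 94 mm above the underside), to hold it by. 0.15 to 0.3 kg; bottom-heavy, so on the bar it hangs stem up. Starts standing on the table. Origin at the centre of its underside. The same either way round.
- block_bore (a point): Centre of the bore: in the middle of the block, 36 mm above its underside. Axes as the block's. Being 3 mm wider than the bar, the bore runs free while in line and binds when it is not: then a side force of only 5 to 10 N at the hand can mean 25 N of pinching between bore and bar, so ease off and turn the block with the bar at the first side load or twist.
- block_stem (a point): Grip point on the stem's axis, 38 mm above the bore's centre, 74 mm above the underside.
- tape_measure: Yellow tape measure, 35 x 81 x 61 mm, a bystander.
- bolt: Big steel bolt standing on its head, 60 mm high, a bystander.
- padlock: Brass padlock lying flat, 42 x 72 x 18 mm, a bystander.

How it is judged:
By the outcome, as a careful person would: the job done as asked, in the order asked, and still so for the second after the job is handed in, with the robot touching nothing.
It also fails if it takes over 72 s, if anything falls off the work surface, if the arm or the gripper's body presses on something with over 40 N, if the wrist force passes 120 N, or if a joint passes its speed limit or range.

### The arm

A 6-joint arm with a two-finger parallel gripper is mounted at the origin on a cart in front of the work surface, level with it; the furniture and walls round the work are solid. World frame = base frame: x ahead of the robot, y to its left, z up, the work surface at z = 0. Lengths are in m, angles in degrees, forces in N, time in s.
With the tool pointing down it reaches from about 0.4 to 0.825 m from the base axis. Payload 7 kg.
Tool frame: the origin (TCP) lies at the very end of the fingers, on their centre line; the grasp point (between the pads) lies 19 mm behind it (ctrl.grip_point_offset is the distance from the TCP to the grasp point, in m); x points along the fingers, z is the direction in which the jaws open and shut, and the axes are right-handed (so a half turn about x gives the same grasp; the last joint's range is limited). The gripper opens to 88 mm and grips with 3 to 60 N. Pads are 19 mm wide; open, the fingers measure 130 mm over their backs; the gripper's body (78 mm by 193 mm) begins 47 mm behind the grasp point.
Start: joints at [-53.566, 20.546, 0.682, 0, -70.136, -16.507], TCP at [0.23, -0.635, 0.227] pointing down, gripper open.
Joint ranges: [-176.03, 176.03], [-82.01, 121.73], [-58.28, 71.71], [-173.87, 95.51], [-174.79, -0.11], [-173.66, 173.66]. Speed limits (degrees/s): [136.94, 136.94, 172.46, 180, 180, 180].

### API

Orientations are given as [roll, pitch, yaw] about the fixed x, y, z axes, in that order (R = Rz(yaw) Ry(pitch) Rx(roll)).
In Python, from plant import get_obs, snapshot, calibration, close_job, ctrl gives the robot as it stands.
- The arm moves only by the tool move_arm, never from a script. Its argument "commands" is a list that holds one entry, the list of rows, each a list of 4 numbers: the shift along the tool's x, y, z in cm, then the turn about the tool's x in rad. In form: [[[dx, dy, dz, spin], ...]]. A call has 1 to 8 rows; each row shifts and turns the commanded pose from where the row before left it, along the tool's axes as they then stand; what a row does not reach is not made up. A row lasts 1/10 s, in which the tool goes at most 50 mm and 8.59 degrees, less where a joint would pass 70% of its speed; a pose out of reach is approached as far as the arm can. A call with a gripper value outside its range is refused whole. "jaw" is the finger opening in cm, from 0 to 8.76, set as the call begins (left out, the last holds). The fingers move at their own pace and stop on an object; the grip force is fixed at half the most. Time passes only in rows, so rows that do not move let the fingers close. It gives the time, the measured TCP pose, the force and the opening at its end, in the units of the state.
- get_obs(): the state, without advancing time (a new reading comes with each control period).
- snapshot(name): name is "scene" or "top"; returns (picture, depth): 400x640x3 uint8, red, green, blue; 400x640 float32, m along the optical axis (not along the pixel's ray), 0 where there is no reading.
- calibration(name): a dict with "mtx" (3x3 intrinsics, pixels), "k1" (the pictures are not rectified: a ray, as slopes to the right and down, at radius r is drawn at 1 + k1 r^2 times it, then the intrinsics apply), "T" (4x4, takes a point from camera to world coordinates). Camera axes: x right, y up, looking along -z (the intrinsics and any distortion apply to the point x, -y, -z); pixel columns grow to the right and rows downward; lengths in m; the calibration is good to about 2 mm. A picture is of the moment at which its call begins. calibration takes no time and is no camera call.
- close_job(): hands the job in, once; it reports no verdict.
The state is a dict: "clock": time; "joint_pos": joint angles; "qvel": joint speeds; "tau": joint torques, N m; "tool_pos": TCP position; "orientation": TCP orientation; "force": force on the tool from outside, world axes, zero at the start; "moment": the same for the moment, N m; "opening": finger opening in m.
Only numpy, scipy, OpenCV 4.12 (cv2) and the standard library are available. Lean on these libraries where they do the work, as an engineer would, in place of code of your own. Each camera call takes 0.05 s, during which the arm holds its last target. There are 200 camera calls.

## Working session

There is one attempt and no reset: what is moved stays moved. The work goes in short steps, Python scripts to look and compute and a tool call to move; the robot and the scene stay as the last step left them, time stands still between calls to the robot, and variables do not carry over. Pictures are saved under pics/ and viewed, about 8 in all and at most 12, crops included, and the job is handed in when it is done.

Besides the shell and the picture viewer there is one more tool, called after "Request:" as name(argument=value, ...) on one line, values as JSON. move_arm: Moves the arm, as the interface text tells. Its arguments: {"type":"object","properties":{"commands":{"type":"array"},"jaw":{"type":"number"}},"required":["commands"]}

```bash
ls; mkdir -p pics
cat > h.py <<'E'
import numpy as np, cv2, pickle
from plant import get_obs, snapshot, calibration, close_job, ctrl
def snap(n,tag):
    p,d=snapshot(n); cv2.imwrite(f'pics/{tag}.png',cv2.cvtColor(p,cv2.COLOR_RGB2BGR)); np.savez(f'{tag}.npz',p=p,d=d); return p,d
def rays(n,uv):
    c=calibration(n); M=np.array(c['mtx']); k=c['k1']; T=np.array(c['T'])
    uv=np.atleast_2d(uv).astype(float)
    s=cv2.undistortPoints(uv[:,None],M,np.array([k,0,0,0.])).reshape(-1,2)
    d=np.c_[s[:,0],-s[:,1],-np.ones(len(s))]
    return T[:3,3],d@T[:3,:3].T
def onz(n,uv,z):
    o,d=rays(n,uv); return o+d*((z-o[2])/d[:,2])[:,None]
def pts(n,uv,depth):
    o,d=rays(n,uv); uv=np.atleast_2d(uv).astype(int); return o+d*depth[uv[:,1],uv[:,0]][:,None]
E
python3 - <<'E'
from h import *
for n in ('scene','top'):
    snap(n,n+'0'); c=calibration(n); print(n,np.round(np.array(c['mtx']),1).tolist(),c['k1'],np.round(c['T'],3).tolist())
o=get_obs(); print(o, ctrl.grip_point_offset)
E
```

```text
pics
scene [[470.6, 0.0, 324.9], [0.0, 470.6, 191.1], [0.0, 0.0, 1.0]] -0.08036356520176355 [[-0.826, 0.443, -0.347, 0.262], [-0.563, -0.653, 0.506, 0.203], [-0.002, 0.614, 0.79, 0.746], [0.0, 0.0, 0.0, 1.0]]
top [[386.1, 0.0, 311.4], [0.0, 386.1, 199.6], [0.0, 0.0, 1.0]] -0.06660128015592105 [[0.075, 0.965, -0.252, 0.349], [-0.997, 0.074, -0.014, -0.241], [0.006, 0.253, 0.968, 0.926], [0.0, 0.0, 0.0, 1.0]]
{'clock': 0.1, 'joint_pos': array([-5.35645020e+01,  2.05866838e+01,  6.38792721e-01, -1.66969541e-02,
       -7.01342389e+01, -1.65053517e+01]), 'qvel': array([ 0.02737186, -0.12585445,  0.18352008, -0.01621306, -0.00035764,
        0.08724009]), 'tau': array([-9.43532068e-04, -5.84161413e+01,  2.93751866e+01,  7.01546922e+00,
        1.01580354e-02, -8.15697581e-05]), 'tool_pos': array([ 0.22989829, -0.63418835,  0.22572519]), 'orientation': array([  5.68656163,  89.91638301, 115.61102281]), 'force': array([-0.91981811, -0.31892383,  0.01291121]), 'moment': array([0.00016279, 0.00334817, 0.01162122]), 'opening': 0.08784503880709091} 0.0188
```

View pics/scene0.png

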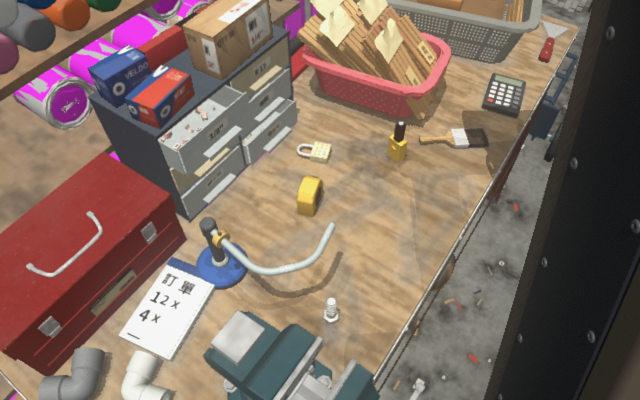

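View pics/top0.png

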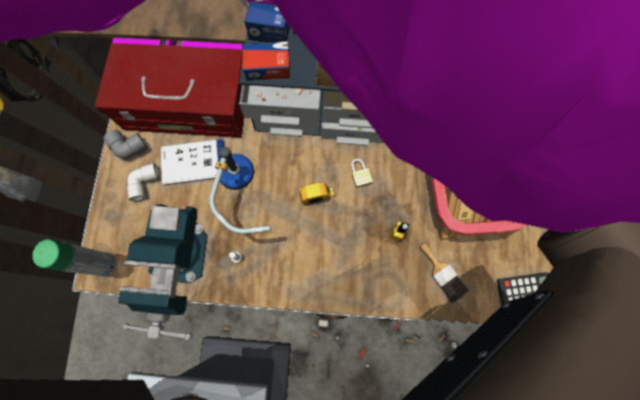

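The scene view shows the post and ring at about (212,235), with the bar running from there to its tip at (332,227). The block is at (398,145) with its black stem on top. In the top view the post is at (228,165), the bar curves through (215,205) to its tip at (268,230), and the block is at (400,230).

```bash
cat > m.py <<'E'
from h import *
import sys
def load(t): z=np.load(t+'.npz'); return z['p'],z['d']
def cloud(n,t,box):
    p,d=load(t); u0,u1,v0,v1=box
    U,V=np.meshgrid(np.arange(u0,u1),np.arange(v0,v1)); uv=np.c_[U.ravel(),V.ravel()]
    P=pts(n,uv,d); hsv=cv2.cvtColor(p,cv2.COLOR_RGB2HSV)[uv[:,1],uv[:,0]]
    return uv,P,hsv
E
python3 - <<'E'
from m import *
np.set_printoptions(precision=4,suppress=True)
for n,box in(('top',(190,290,130,250)),('scene',(190,350,210,300))):
    uv,P,h=cloud(n,n+'0',box)
    m=(P[:,2]>.11)&(P[:,2]<.145)&(h[:,1]<70)
    print(n,'bar',m.sum())
    q=P[m]; uq=uv[m]
    # order by angle: print binned by u
    key=uq[:,1] if n=='top' else uq[:,0]
    for k in range(key.min(),key.max()+1,6):
        s=(key>=k)&(key<k+6)
        if s.sum(): print(k,np.median(uq[s],0),q[s].mean(0),q[s][:,2].max(),s.sum())
    m=(P[:,2]>.10)&(P[:,2]<.15)&(h[:,1]>110)&(h[:,0]<30)&(h[:,0]>8)
    print('ring',m.sum(),P[m].mean(0),P[m].min(0),P[m].max(0),uv[m].mean(0))
    m=(P[:,2]<.03)&(h[:,0]>100)&(h[:,0]<130)&(h[:,1]>120)
    q=P[m]; print('foot',m.sum(),(q.min(0)+q.max(0))/2,q.max(0)-q.min(0))
    m=(P[:,2]>.15)&(P[:,2]<.25); q=P[m]; print('post',m.sum(),q.mean(0),q.min(0),q.max(0))
for n,box in(('top',(380,420,210,250)),('scene',(375,420,110,170))):
    uv,P,h=cloud(n,n+'0',box)
    m=(P[:,2]>.085)&(P[:,2]<.11); q=P[m]; print(n,'stemtop',m.sum(),q.mean(0),uv[m].mean(0))
    y=(h[:,1]>140)&(h[:,0]>18)&(h[:,0]<32)
    m=y&(P[:,2]>.005)&(P[:,2]<.06); q=P[m]; print('yellow',m.sum(),q.mean(0),q.max(0),uv[m].min(0),uv[m].max(0))
    m=y&(P[:,2]>.045)&(P[:,2]<.056); r=cv2.minAreaRect((P[m][:,:2]*1000).astype(np.float32)); print('toprect',m.sum(),r)
p,_=load('scene0'); q,_=load('top0')
a=cv2.resize(p[105:175,370:430],None,fx=5,fy=5,interpolation=cv2.INTER_CUBIC)
b=cv2.resize(q[205:255,375:425],None,fx=7,fy=7,interpolation=cv2.INTER_CUBIC)
im=np.zeros((350,660,3),np.uint8); im[:,:300]=a; im[:,305:655]=b; cv2.imwrite('pics/blk.png',im[:,:,::-1])
E
```

```text
top bar 780
146 [224. 149.] [ 0.6534 -0.0311  0.1384] 0.14186547688116358 46
152 [225. 154.] [ 0.6426 -0.0335  0.1347] 0.1408588274759469 66
158 [224. 160.] [ 0.6332 -0.0302  0.1258] 0.13814440352831203 40
164 [218. 168.] [ 0.613  -0.0202  0.1266] 0.13156191327487432 17
170 [219. 172.] [ 0.603  -0.0245  0.128 ] 0.13131435641145495 37
176 [217. 179.] [ 0.5883 -0.0215  0.1278] 0.13120321048718375 35
182 [215.  184.5] [ 0.5743 -0.0194  0.1283] 0.13068288120640847 36
188 [213.  190.5] [ 0.5607 -0.0172  0.1279] 0.1319942374340506 36
194 [212.  196.5] [ 0.5472 -0.0158  0.1278] 0.1319003680449864 36
200 [211.5 202.5] [ 0.5339 -0.0174  0.1281] 0.13282302760942366 36
206 [213. 208.] [ 0.5212 -0.0229  0.1279] 0.13162769779649763 37
212 [217. 215.] [ 0.5086 -0.0333  0.128 ] 0.13126326250291132 46
218 [223.  220.5] [ 0.4969 -0.0473  0.1282] 0.13203085079291066 48
224 [247.5 228. ] [ 0.4861 -0.0992  0.1283] 0.1326554328677273 156
230 [246.5 231. ] [ 0.4787 -0.1018  0.1272] 0.132116068357089 108
ring 56 [ 0.6162 -0.0293  0.1335] [ 0.6107 -0.039   0.1247] [ 0.6219 -0.016   0.141 ] [221.5893 165.7857]
foot 679 [ 0.6652 -0.0265  0.0125] [0.1248 0.0975 0.0192]<stdin>:17: RuntimeWarning: Mean of empty slice.
  ret = um.true_divide(
Traceback (most recent call last):
ValueError: zero-size array to reduction operation minimum which has no identity
```

Run:
```python
from m import *
np.set_printoptions(precision=4,suppress=True)
uv,P,h=cloud('scene','scene0',(190,350,210,300))
m=(P[:,2]>.11)&(P[:,2]<.145)&(h[:,1]<70); q=P[m];uq=uv[m]
for k in range(190,350,8):
    s=(uq[:,0]>=k)&(uq[:,0]<k+8)
    if s.sum(): print(k,np.median(uq[s],0),q[s].mean(0),q[s][:,2].max(),s.sum())
for n,box in(('top',(190,290,130,250)),('scene',(190,350,210,300))):
    uv,P,h=cloud(n,n+'0',box)
    m=(P[:,2]>.105)&(P[:,2]<.15)&(h[:,1]>110)&(h[:,0]<30)&(h[:,0]>8); q=P[m]
    print('ring',m.sum(),q.mean(0),np.percentile(q,[2,98],axis=0))
    m=(P[:,2]<.022)&(P[:,2]>.006)&(h[:,0]>100)&(h[:,0]<130)&(h[:,1]>120)
    if m.sum(): print('foot',m.sum(),cv2.minEnclosingCircle((P[m][:,:2]*1000).astype(np.float32)))
for n,box in(('top',(380,420,210,250)),('scene',(375,420,110,170))):
    uv,P,h=cloud(n,n+'0',box)
    m=(P[:,2]>.085)&(P[:,2]<.11); q=P[m]; print(n,'stemtop',m.sum(),q.mean(0) if m.any() else '',P[:,2].max())
    y=(h[:,1]>140)&(h[:,0]>18)&(h[:,0]<32)
    m=y&(P[:,2]>.005)&(P[:,2]<.06); q=P[m]; print('yellow',m.sum(),q.mean(0),q.max(0),uv[m].min(0),uv[m].max(0))
    m=y&(P[:,2]>.045)&(P[:,2]<.056); r=cv2.minAreaRect((P[m][:,:2]*1000).astype(np.float32)); print('toprect',m.sum(),r)
p,_=load('scene0'); q,_=load('top0')
a=cv2.resize(p[105:175,370:430],None,fx=5,fy=5,interpolation=cv2.INTER_CUBIC)
b=cv2.resize(q[205:255,375:425],None,fx=7,fy=7,interpolation=cv2.INTER_CUBIC)
c=cv2.resize(q[130:250,190:290],None,fx=2.9,fy=2.9,interpolation=cv2.INTER_CUBIC)
im=np.zeros((350,800,3),np.uint8); im[:,:300]=a; im[:,300:650]=b; im[:,650:]=cv2.resize(q[140:210,200:230],(150,350)); cv2.imwrite('pics/blk.png',im[:,:,::-1])
```

```text
198 [203. 225.] [ 0.6497 -0.024   0.1365] 0.1440016415854667 97
206 [209. 227.] [ 0.6406 -0.0287  0.1341] 0.1428853924771979 160
214 [215. 230.] [ 0.6281 -0.0307  0.1334] 0.1445337754254613 53
222 [226. 243.] [ 0.6019 -0.0226  0.1299] 0.13424353898287156 76
230 [233.5 250. ] [ 0.5842 -0.0205  0.1304] 0.1338114040741455 84
238 [241. 257.] [ 0.5659 -0.0175  0.1304] 0.13418867785448718 84
246 [249. 264.] [ 0.549  -0.0155  0.1298] 0.1330776707772925 80
254 [257.  268.5] [ 0.5342 -0.0164  0.1297] 0.13330413036593125 72
262 [265. 270.] [ 0.5223 -0.0205  0.13  ] 0.13397060512240655 66
270 [273. 271.] [ 0.5123 -0.027   0.13  ] 0.13457542155891866 65
278 [281. 269.] [ 0.504  -0.0354  0.1296] 0.13319033155142046 67
286 [289.5 267. ] [ 0.4964 -0.045   0.1296] 0.1330241609389372 66
294 [297. 265.] [ 0.4885 -0.0541  0.1297] 0.1329852415717776 63
302 [306. 262.] [ 0.4816 -0.0654  0.1293] 0.13410490986382906 65
310 [314.  256.5] [ 0.4774 -0.0808  0.1293] 0.13260822858622556 90
318 [322. 245.] [ 0.4793 -0.1039  0.1294] 0.13345484206840252 132
326 [329. 230.] [ 0.4837 -0.1309  0.1293] 0.1321168422886
[... 206 characters left out ...]
3008), 69.09139251708984)
ring 104 [ 0.6154 -0.0232  0.1356] [[ 0.6099 -0.0361  0.1271]
 [ 0.6238 -0.0131  0.1404]]
foot 863 ((645.5036010742188, -27.669269561767578), 42.92061996459961)
top stemtop 49 [ 0.5208 -0.4377  0.0922] 0.9262900056057733
yellow 127 [ 0.5167 -0.4333  0.037 ] [ 0.5396 -0.4248  0.059 ] [391 222] [402 240]
toprect 59 ((521.7249145507812, -438.2614440917969), (17.886781692504883, 34.55088424682617), 74.12123107910156)
scene stemtop 73 [ 0.5193 -0.4361  0.0925] 0.7464733262723241
yellow 322 [ 0.5166 -0.4317  0.0319] [ 0.5371 -0.4226  0.0566] [388 135] [406 160]
toprect 93 ((519.7531127929688, -437.3633117675781), (20.828533172607422, 34.45960998535156), 76.65412139892578)
```

View pics/blk.png

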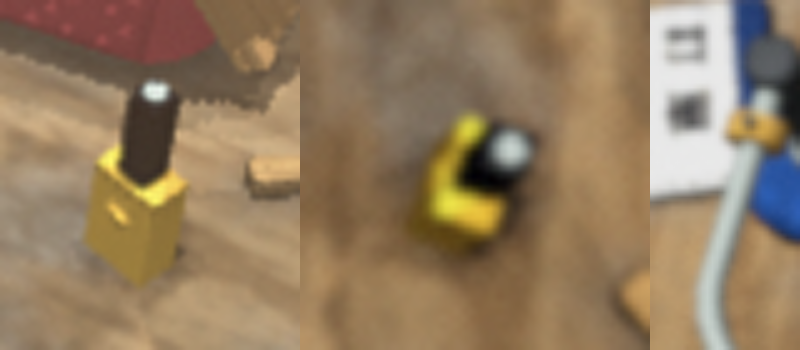

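The crop confirms that the bore faces the scene camera's left-front side of the block. In the right-hand inset the ring sits at the bar–post junction. Next I fit the bar centreline from both views and check the overhead clearances.

```bash
cat > fit.py <<'E'
from m import *
from scipy.interpolate import splprep,splev
np.set_printoptions(precision=4,suppress=True)
rough=np.array([[.484,-.150],[.4815,-.125],[.479,-.10],[.477,-.081],[.4816,-.065],[.4885,-.054],[.4964,-.045],[.504,-.035],[.512,-.027],[.522,-.0205],[.534,-.0165],[.549,-.0155],[.566,-.0175],[.584,-.0205],[.602,-.0226],[.62,-.025]])
tk,_=splprep(rough.T,s=0); f=np.array(splev(np.linspace(0,1,400),tk)).T
S=np.r_[0,np.cumsum(np.hypot(*np.diff(f,axis=0).T))]
def bar(n,t,box):
    uv,P,h=cloud(n,t,box)
    Q=onz(n,uv,.125)[:,:2]; d=np.hypot(*(Q[:,None]-f[None]).transpose(2,0,1)); i=d.argmin(1)
    m=(P[:,2]>.105)&(P[:,2]<.145)&(h[:,1]<70)&(d.min(1)<.014)&(P[:,0]<.608)
    return Q[m],S[i[m]]
def centre(Q,s,w=.008):
    c=[]
    for k in np.arange(0.004,S[-1],w/2):
        g=abs(s-k)<w/2
        if g.sum()>12: c.append([k,*Q[g].mean(0)])
    return np.array(c)
E
python3 - <<'E'
from fit import *
C={}
for n,b in(('top',(190,290,150,250)),('scene',(215,350,210,300))):
    Q,s=bar(n,n+'0',b); C[n]=centre(Q,s); print(n,'tip ymin',Q[s<.02][:,1].min(), len(Q))
a,b=C['top'],C['scene']
for r in a:
    j=abs(b[:,0]-r[0]).argmin()
    if abs(b[j,0]-r[0])<1e-4: print(r*1000, b[j,1:]*1000,'mid',(r[1:]+b[j,1:])*500)
np.savez('C.npz',**C)
p,d=load('top0')
print('magenta',pts('top',[[450,100],[330,20],[520,200]],d),'vise',pts('top',[[170,215],[180,250],[150,245]],d))
E
```

```text
top tip ymin -0.14787612484745788 606
scene tip ymin -0.14991777678613016 1116
[   4.      489.7175 -145.2054] [ 488.9769 -145.051 ] mid [ 489.3472 -145.1282]
[   8.      489.113  -141.4455] [ 487.6486 -141.382 ] mid [ 488.3808 -141.4137]
[  12.      487.8646 -138.0723] [ 486.7866 -138.0946] mid [ 487.3256 -138.0835]
[  16.      487.07   -134.1105] [ 486.0567 -133.3683] mid [ 486.5634 -133.7394]
[  20.      486.7427 -129.9067] [ 485.4527 -130.3296] mid [ 486.0977 -130.1182]
[  24.      485.9468 -125.946 ] [ 484.4834 -125.4507] mid [ 485.2151 -125.6983]
[  28.      484.4311 -121.4859] [ 483.8864 -122.4483] mid [ 484.1588 -121.9671]
[  32.      483.6361 -117.5257] [ 482.9283 -117.6272] mid [ 483.2822 -117.5765]
[  36.      482.9442 -113.6514] [ 482.4695 -114.4095] mid [ 482.7069 -114.0304]
[  40.      482.759  -109.2788] [ 481.3911 -109.8959] mid [ 482.075  -109.5873]
[  44.      482.6599 -106.5589] [ 480.6345 -106.4093] mid [ 481.6472 -106.4841]
[  48.      480.9435 -101.3317] [ 479.8849 -102.0237] mid [ 480.4142 -101.6777]
[ 52.     479.979  -98.7115] [479.1916 -98.3552] mid [479.585
[... 2762 characters left out ...]
mid [577.7706 -19.9706]
[208.     582.1819 -19.7122] [581.7861 -21.7839] mid [581.984 -20.748]
[212.     585.6606 -20.3296] [585.4536 -22.3463] mid [585.5571 -21.338 ]
[216.     590.0638 -20.9308] [589.8355 -22.7208] mid [589.9497 -21.8258]
[220.     593.7782 -21.4092] [593.6662 -23.1399] mid [593.7222 -22.2745]
[224.     598.0147 -21.5567] [597.7662 -24.1913] mid [597.8905 -22.874 ]
[228.     601.7988 -22.3863] [601.1581 -24.9343] mid [601.4785 -23.6603]
[232.     605.6453 -23.2026] [605.7079 -25.2008] mid [605.6766 -24.2017]
magenta [[ 0.4431 -0.2997  0.7665]
 [ 0.5043 -0.2411  0.7407]
 [ 0.4112 -0.3557  0.7201]] vise [[0.4988 0.0657 0.1332]
 [0.4263 0.0299 0.1414]
 [0.4289 0.0842 0.1644]]
```

Run:
```python
from fit import *
c=np.load('C.npz'); a,b=c['top'],c['scene']
M=np.array([[ (r[1]+b[j,1])/2,(r[2]+b[j,2])/2] for r in a for j in [abs(b[:,0]-r[0]).argmin()] if abs(b[j,0]-r[0])<1e-4])
# straight legs extended, smoothing spline between
tk,u=splprep(M.T,s=len(M)*(.0004**2),k=4)
g=np.array(splev(np.linspace(0,1,1200),tk)).T; L=np.r_[0,np.cumsum(np.hypot(*np.diff(g,axis=0).T))]
t=np.array(splev(np.linspace(0,1,1200),tk,der=1)).T; th=np.degrees(np.unwrap(np.arctan2(t[:,1],t[:,0])))
for l in np.arange(0,L[-1],.01):
    i=np.searchsorted(L,l); print(round(l*1000),g[i]*1000,round(th[i],1))
np.savez('path.npz',g=g,L=L,th=th)
for n in('top','scene'):
    uv,P,h=cloud(n,n+'0',(0,640,0,400))
    R=np.radians(-15); dxy=P[:,:2]-[.5205,-.4375]
    x=dxy@[np.cos(R),np.sin(R)]; y=dxy@[-np.sin(R),np.cos(R)]
    for nm,zmin,zm,hx,hy in(('body',.10,.5,.11,.055),('fingers',.04,.12,.075,.02)):
        m=(P[:,2]>zmin)&(P[:,2]<zm)&(abs(x)<hx)&(abs(y)<hy); print(n,nm,m.sum(), np.round(P[m][:6],3).tolist())
    d=np.hypot(*dxy.T); m=(P[:,2]>.05)&(P[:,2]<.5)&(d>.04)&(d<.2); j=np.where(m)[0][d[m].argsort()[:3]]; print('near',P[j],d[j], P[m][:,2].max() if m.any() else '')
```

```text
0 [ 488.999  -145.2859] 99.6
10 [ 487.1983 -135.3042] 101.0
20 [ 485.1665 -125.5228] 102.4
30 [ 483.0011 -115.8895] 102.7
40 [ 480.8732 -106.0265] 101.3
50 [479.1974 -96.1418] 97.5
60 [478.4714 -86.2659] 90.2
70 [479.4867 -76.2601] 77.4
80 [482.8947 -66.8748] 63.0
90 [488.1435 -58.4656] 54.4
100 [494.1583 -50.5299] 52.0
110 [500.4791 -42.5674] 51.1
120 [506.8805 -35.0087] 47.7
130 [514.0252 -28.0262] 40.3
140 [522.2327 -22.2746] 29.3
150 [531.3427 -18.3691] 17.1
160 [541.2648 -16.3745] 6.0
170 [551.1431 -16.0677] -2.0
180 [561.135  -16.9192] -7.4
190 [570.9443 -18.4859] -10.4
200 [580.8526 -20.42  ] -11.2
210 [590.6424 -22.236 ] -9.3
220 [600.545  -23.5138] -5.1
top body 122 [[0.617, -0.5, 0.108], [0.617, -0.503, 0.107], [0.616, -0.5, 0.102], [0.615, -0.501, 0.106], [0.615, -0.503, 0.107], [0.615, -0.505, 0.107]]
top fingers 149 [[0.539, -0.434, 0.047], [0.539, -0.436, 0.051], [0.54, -0.438, 0.048], [0.537, -0.434, 0.047], [0.537, -0.436, 0.048], [0.537, -0.439, 0.048]]
near [[ 0.552  -0.5103  0.1027]
 [ 0.5549 -0.5091  0.0996]
 [ 0.5504 -0.5111  0.1001]] [0.0793 0.0794 0.0794] 0.13421481497268284
scene body 148 [[0.612, -0.518, 0.109], [0.613, -0.512, 0.109], [0.612, -0.513, 0.109], [0.61, -0.515, 0.109], [0.609, -0.517, 0.108], [0.614, -0.505, 0.111]]
scene fingers 318 [[0.527, -0.445, 0.093], [0.525, -0.445, 0.094], [0.523, -0.447, 0.093], [0.526, -0.439, 0.095], [0.525, -0.441, 0.095], [0.523, -0.441, 0.096]]
near [[ 0.5536 -0.5078  0.1085]
 [ 0.5502 -0.5095  0.1116]
 [ 0.5508 -0.51    0.1136]] [0.0777 0.0779 0.0785] 0.20176697463446147
```

Request:
move_arm(commands=[[[0,0,0,-0.121],[0,0,0,-0.121],[0,0,0,-0.121],[0,0,0,-0.121],[0,0,0,-0.121],[0,0,0,-0.121],[0,0,0,-0.121],[0,0,0,-0.121]]], jaw=8.0)

```text
clock: 0.9
tool_pos: [0.2299, -0.6343, 0.226]
orientation: [-53.1, 89.9, 112.6]
force: [0.2, -0.0, -0.1]
opening: 0.08
```

Request:
move_arm(commands=[[[0,-3.28,-2.91,0],[0,-3.28,-2.91,0],[0,-3.28,-2.91,0],[0,-3.28,-2.91,0],[0,-3.28,-2.91,0],[0,-3.28,-2.91,0],[0,-3.28,-2.91,0],[0,-3.28,-2.91,0]]])

```text
clock: 1.7
tool_pos: [0.5227, -0.438, 0.2262]
orientation: [-19.6, 90.0, 145.8]
force: [1.1, -1.1, 0.9]
opening: 0.0799
```

Run:
```python
from fit import *
o=get_obs(); print(o['clock'],o['tool_pos'],o['orientation'],o['force'],o['joint_pos'])
for n in('top','scene'):
    uv,P,h=cloud(n,n+'0',(0,640,0,400))
    R=np.radians(-15); dxy=P[:,:2]-[.5205,-.4375]
    x=dxy@[np.cos(R),np.sin(R)]; y=dxy@[-np.sin(R),np.cos(R)]
    m=(P[:,2]>.05)&(P[:,2]<.5)&(abs(x)<.102)&(abs(y)<.045)&(np.hypot(*dxy.T)>.03); print(n,m.sum(),P[m][:,2].max(),np.sort(P[m][:,2])[-8:])
```

```text
1.7 [ 0.5227 -0.438   0.2262] [-19.5756  89.9609 145.8152] [ 1.0723 -1.1328  0.8562] [-23.6316  21.2297   1.6584  -0.0076 -70.4671   9.0249]
top 25 0.11025552749278156 [0.1076 0.1083 0.1084 0.1085 0.1089 0.1096 0.1098 0.1103]
scene 33 0.1109812315606089 [0.1084 0.1086 0.109  0.109  0.1092 0.1094 0.1098 0.111 ]
```

Request:
move_arm(commands=[[[3,0,0.22,0],[3,0,0,0],[3,0,0,0],[2.5,0,0,0],[2,0,0,0],[1.5,0,0,0],[1,0,0,0],[0.3,0,0,0]]])

```text
clock: 2.5
tool_pos: [0.5189, -0.4386, 0.0624]
orientation: [-12.5, 89.9, 152.9]
force: [0.8, -0.2, -1.0]
opening: 0.0801
```

Request:
move_arm(commands=[[[0,0,0,0],[0,0,0,0],[0,0,0,0],[0,0,0,0],[0,0,0,0],[0,0,0,0],[0,0,0,0],[0,0,0,0]]], jaw=3.0)

```text
clock: 3.3
tool_pos: [0.5194, -0.4388, 0.0636]
orientation: [-129.3, 90.0, 36.1]
force: [0.2, 0.9, 0.3]
opening: 0.0304
```

Run:
```python
from fit import *
p,d=snap('scene','s1'); o=get_obs(); print(o['tool_pos'],o['orientation'],o['force'])
cv2.imwrite('pics/s1c.png',cv2.resize(p[60:180,340:480],None,fx=4,fy=4,interpolation=cv2.INTER_CUBIC)[:,:,::-1])
```

```text
[ 0.5194 -0.4388  0.0636] [-55.5702  89.9957 109.8185] [ 0.0569 -0.2506 -0.278 ]
```

View pics/s1c.png

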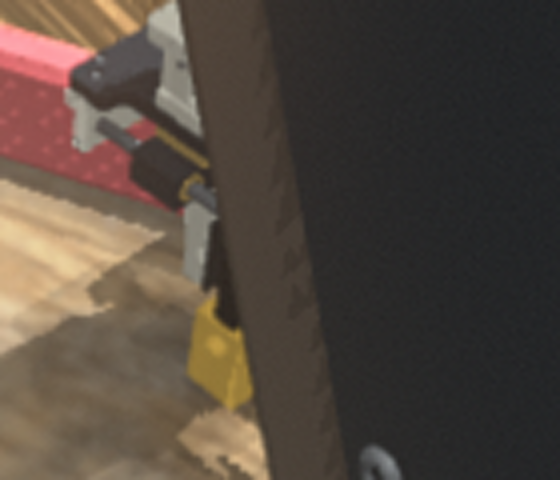

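The fingers straddle the stem, with one pad visible at (200,240) in the crop, left of the black stem. I close now and then lift.

Request:
move_arm(commands=[[[0,0,0,0],[0,0,0,0],[0,0,0,0],[0,0,0,0],[0,0,0,0],[0,0,0,0]]], jaw=0.5)

```text
clock: 3.95
tool_pos: [0.5194, -0.4388, 0.0635]
orientation: [-80.7, 90.0, 84.7]
force: [0.7, 0.1, -1.6]
opening: 0.0156
```

Request:
move_arm(commands=[[[-0.5,0,0,0],[-1.5,0,0,0],[-2,0,0,0],[-2,0,0,0],[-2,0,0,0],[-1,0,0,0],[-0.4,0,0,0],[0,0,0,0]]])

```text
clock: 4.75
tool_pos: [0.5194, -0.4388, 0.158]
orientation: [-176.4, 90.0, -11.1]
force: [-0.1, -0.2, -2.8]
opening: 0.0159
```

Run:
```python
from fit import *
o=get_obs(); print(o)
p,d=snap('top','t2')
for n in ('top',):
    uv,P,h=cloud(n,'t2',(370,430,190,260))
    y=(h[:,1]>140)&(h[:,0]>18)&(h[:,0]<32)&(P[:,2]>.05)
    q=P[y]; print(y.sum(),q.mean(0),q.min(0),q.max(0))
    m=y&(P[:,2]>q[:,2].max()-.012); print(cv2.minAreaRect((P[m][:,:2]*1000).astype(np.float32)))
cv2.imwrite('pics/t2c.png',cv2.resize(p[190:270,350:450],None,fx=5,fy=5,interpolation=cv2.INTER_CUBIC)[:,:,::-1])
```

```text
{'clock': 4.75, 'joint_pos': array([-23.8129,  23.5967,  -3.8921,  -0.0104, -62.4705,   9.1984]), 'qvel': array([ 0.0232,  1.1504, -1.207 , -0.2691,  0.6024,  0.0564]), 'tau': array([ -0.0094, -63.1702,  29.1886,   7.0982,  -0.1021,  -0.0004]), 'tool_pos': array([ 0.5194, -0.4388,  0.158 ]), 'orientation': array([-176.4361,   89.9584,  -11.0553]), 'force': array([-0.1445, -0.1868, -2.7685]), 'moment': array([0.0582, 0.1339, 0.0325]), 'opening': 0.015938602858405485}
6 [ 0.4936 -0.4216  0.2734] [ 0.4725 -0.4489  0.2369] [ 0.5096 -0.3944  0.3261]
((491.8511657714844, -413.0128173828125), (4.422992706298828, 0.0), -137.0144805908203)
```

View pics/t2c.png

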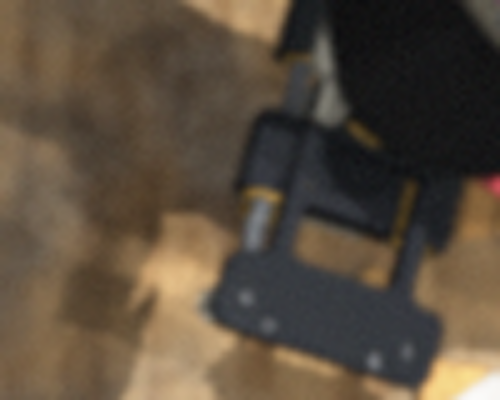

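Request:
move_arm(commands=[[[0,-1.8,0.65,0],[0,-3.6,1.3,0],[0,-4.0,1.4,0],[0,-4.0,1.45,0],[0,-4.0,1.45,0],[0,-3.6,1.3,0],[0,-2.2,0.8,0],[0,-1.41,0.49,0]]])

```text
clock: 5.6
tool_pos: [0.495, -0.1765, 0.1568]
orientation: [-0.3, 89.9, 165.2]
force: [0.5, -0.0, -2.8]
opening: 0.0156
```

Request:
move_arm(commands=[[[0.1,0,0,-0.1],[0.1,0,0,-0.12],[0.1,0,0,-0.12],[0.1,0,0,-0.0755],[0.15,0,0,-0.04],[0,0,0,0],[0,0,0,0]]])

```text
clock: 6.3
tool_pos: [0.4955, -0.1784, 0.1514]
orientation: [-14.9, 89.9, 176.5]
force: [-0.4, -0.7, -2.5]
opening: 0.0161
```

Run:
```python
from fit import *
p,d=snap('scene','s3'); q,e=snap('top','t3'); o=get_obs(); print(o['clock'],o['tool_pos'],o['orientation'],o['force'],o['moment'])
a=cv2.resize(p[170:290,260:380],(480,480),interpolation=cv2.INTER_CUBIC); b=cv2.resize(q[190:270,220:300],(320,320),interpolation=cv2.INTER_CUBIC)
im=np.zeros((480,800,3),np.uint8); im[:,:480]=a; im[:320,480:]=b; cv2.imwrite('pics/c3.png',im[:,:,::-1])
```

```text
6.4 [ 0.4957 -0.1784  0.1518] [-12.6592  89.9647 178.771 ] [ 0.5941 -0.1447 -2.5604] [-0.0019  0.1305 -0.0184]
```

View pics/c3.png

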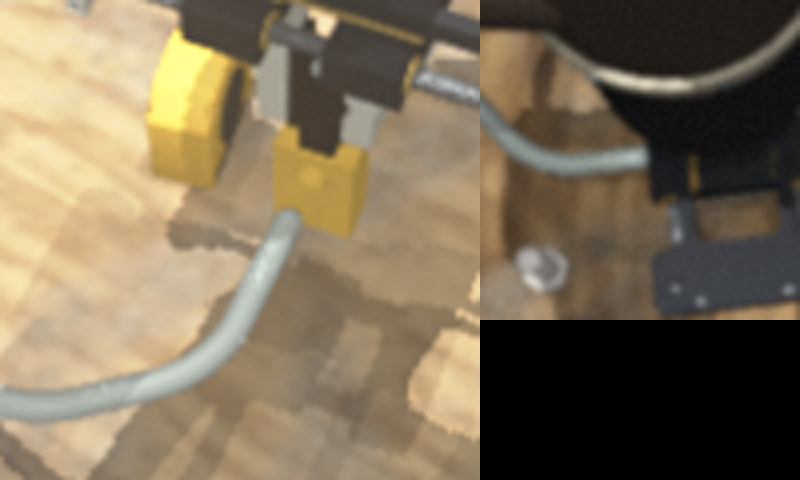

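The scene view shows the block face with its bore at crop (313,178), and the bar tip ahead of it at (290,215). The two look nearly in line, so I measure the offset from this same view.

Run:
```python
from fit import *
c=np.load('C.npz')['scene']; s=c[(c[:,0]>4)&(c[:,0]<46)]
k=np.polyfit(s[:,2],s[:,1],1); print('scene leg x(y):',k,'ang',90+np.degrees(np.arctan(-k[0])))
ct=np.load('C.npz')['top']; s=ct[(ct[:,0]>4)&(ct[:,0]<46)]; kt=np.polyfit(s[:,2],s[:,1],1); print('top',kt,90+np.degrees(np.arctan(-kt[0])))
uv,P,h=cloud('scene','s3',(322,358,195,232)); p,d=load('s3')
y=(h[:,1]>120)&(h[:,0]>18)&(h[:,0]<34)
ax=np.array([-k[0]*-1,1]); ax=np.array([k[0],1])/np.hypot(k[0],1); lat=np.array([ax[1],-ax[0]])
tcp=np.array([.4957,-.1784])
al=(P[:,:2]-tcp)@ax; la=(P[:,:2]-tcp)@lat
f=y&(P[:,2]<.137)&(al>0)
print(f.sum(),'along',np.percentile(al[f],[5,50,95]),'lat',np.percentile(la[f],[2,98]),'z',np.percentile(P[f][:,2],[2,98]))
G=lambda a:a.reshape(37,36)
print('face: V channel'); print(h[:,2].reshape(37,36)[8:26,6:28])
for z in(.128,.118,.108):
    g=f&(abs(P[:,2]-z)<.005); print(z,g.sum(),la[g].min(),la[g].max())
cv2.imwrite('pics/c3b.png',cv2.resize(p[195:240,318:363],(585,585),interpolation=cv2.INTER_NEAREST)[:,:,::-1])
```

```text
Traceback (most recent call last):
TypeError: expected non-empty vector for x
```

Run:
```python
from fit import *
C=np.load('C.npz')
for n in('top','scene'):
    c=C[n]; s=c[(c[:,0]>.003)&(c[:,0]<.046)]
    k=np.polyfit(s[:,2],s[:,1],1); print(n,k,'ang',90+np.degrees(np.arctan(-k[0])),'x at y=-.1784',np.polyval(k,-.1784))
uv,P,h=cloud('scene','s3',(322,358,195,232)); p,d=load('s3')
y=(h[:,1]>120)&(h[:,0]>18)&(h[:,0]<34)
ax=np.array([k[0],1])/np.hypot(k[0],1); lat=np.array([ax[1],-ax[0]])
tcp=np.array([.4957,-.1784])
al=(P[:,:2]-tcp)@ax; la=(P[:,:2]-tcp)@lat
f=y&(P[:,2]<.137)&(al>0)
print(f.sum(),'along',np.percentile(al[f],[5,50,95]),'lat',np.percentile(la[f],[2,98]),'z',np.percentile(P[f][:,2],[2,98]))
for z in(.128,.118,.108):
    g=f&(abs(P[:,2]-z)<.005); print(z,g.sum(),la[g].min(),la[g].max())
cv2.imwrite('pics/c3b.png',cv2.resize(p[195:240,318:363],(585,585),interpolation=cv2.INTER_NEAREST)[:,:,::-1])
```

```text
top [-0.194   0.4613] ang 100.97983175264645 x at y=-.1784 0.4959328230111584
scene [-0.2036  0.459 ] ang 101.50628129779093 x at y=-.1784 0.4953057014183081
340 along [0.0032 0.0104 0.0116] lat [-0.018   0.0151] z [0.091  0.1364]
0.128 58 -0.01810114130153018 0.01563533109604463
0.118 97 -0.018354251000050177 0.015697630127281335
0.108 73 -0.01813554597528521 0.015446467333134872
```

View pics/c3b.png

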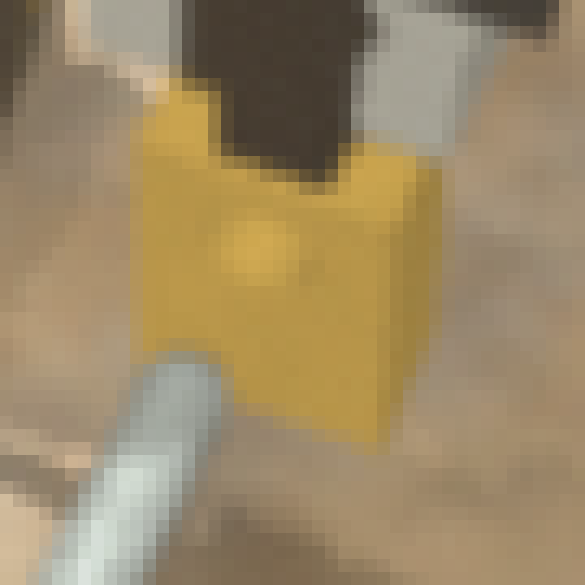

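Request:
move_arm(commands=[[[-0.08,-0.4,-0.04,0],[0,-0.5,0,0],[0,-0.5,0,0],[0,-0.3,0,0],[0,-0.2,0,0],[0,-0.2,0,0],[0,0,0,0]]])

```text
clock: 7.1
tool_pos: [0.4921, -0.1575, 0.1529]
orientation: [-175.9, 90.0, 15.6]
force: [0.5, -0.6, -2.7]
opening: 0.0156
```

Request:
move_arm(commands=[[[0,-0.1,0,0],[0,-0.1,0,0],[0,-0.1,0,0],[0,0,0,0]]])

```text
clock: 7.5
tool_pos: [0.4915, -0.1547, 0.1528]
orientation: [-17.2, 90.0, 174.3]
force: [-0.4, 0.7, -1.8]
opening: 0.0157
```

Request:
move_arm(commands=[[[0,-0.12,0,0],[0,-0.12,0,0],[0,-0.12,0,0],[0,0,0,0]]])

```text
clock: 7.9
tool_pos: [0.4907, -0.1511, 0.1529]
orientation: [-44.6, 90.0, 146.9]
force: [0.2, -0.6, -2.8]
opening: 0.016
```

Request:
move_arm(commands=[[[0,-0.12,0,0],[0,-0.12,0,0],[0,-0.12,0,0],[0,0,0,0]]])

```text
clock: 8.3
tool_pos: [0.4901, -0.1476, 0.1529]
orientation: [174.8, 90.0, 6.3]
force: [-0.2, 0.2, -1.4]
opening: 0.016
```

```bash
cat > o.py <<'E'
from fit import *
import sys
def ob(cam=None):
    F=[];M=[]
    for i in range(4):
        if cam: snapshot(cam)
        o=get_obs(); F.append(o['force']);M.append(o['moment'])
    psi=(o['orientation'][2]-o['orientation'][0])%360; a=np.radians(psi-90)
    F=np.mean(F,0);M=np.mean(M,0)
    fw=np.array([np.cos(a),np.sin(a)]); lf=np.array([-fw[1],fw[0]])
    print('t',round(o['clock'],2),'tcp',o['tool_pos']*1000,'dir',round(psi-90,2),'j6',round(o['joint_pos'][5],1),'F fwd,left,z',F[:2]@fw,F[:2]@lf,F[2],'M fwd,left,z',M[:2]@fw,M[:2]@lf,M[2])
ob('scene')
E
python3 o.py
```

```text
t 8.5 tcp [ 490.0888 -147.7294  152.8542] dir 101.49 j6 6.3 F fwd,left,z 0.27002619207732875 0.14178332679688174 -2.3907947414557422 M fwd,left,z 0.10925444209843739 -0.028942625675604197 -0.015492026148100644
```

```bash
cat > path.py <<'E'
from fit import *
from scipy.optimize import least_squares
C=np.load('C.npz'); a,b=C['top'],C['scene']
M=np.array([[(r[1]+b[j,1])/2,(r[2]+b[j,2])/2] for r in a for j in [abs(b[:,0]-r[0]).argmin()] if abs(b[j,0]-r[0])<1e-4])
ds=.0005; sg=np.arange(-.03,.26,ds)
def curve(p):
    x0,y0,t0,s1,L1,d1,s2,L2,d2=p
    ramp=lambda s,L,d:d*np.clip((sg-s)/L+.5,0,1)
    th=t0+ramp(s1,L1,d1)+ramp(s2,L2,d2)
    g=np.c_[np.cumsum(np.cos(th)),np.cumsum(np.sin(th))]*ds
    return g-g[np.searchsorted(sg,0)]+[x0,y0],th
def res(p):
    g,_=curve(p); return np.r_[np.hypot(*(M[:,None]-g[None]).transpose(2,0,1)).min(1)*1000,(p[4]-.045)*5,(p[7]-.05)*5]
r=least_squares(res,[.4885,-.1414,np.radians(101.5),.07,.045,np.radians(-50),.145,.05,np.radians(-59)],x_scale=[.01,.01,.1,.01,.01,.1,.01,.01,.1],diff_step=1e-4)
g,th=curve(r.x)
def wp(s):
    f=lambda q:np.array([np.interp(q,sg,g[:,0]),np.interp(q,sg,g[:,1])])
    c=f(s)*.5+(f(s+.01)+f(s-.01))*.25; d=f(s+.01)-f(s-.01)
    return c,np.degrees(np.arctan2(d[1],d[0]))
def snear(P): return sg[np.hypot(*(g-P).T).argmin()]
E
python3 - <<'E'
from path import *
x=r.x; print('rms',np.sqrt(np.mean(res(x)**2)),'t0',np.degrees(x[2]),'s1,L1,d1',x[3],x[4],np.degrees(x[5]),'R1',-x[4]/x[5],'s2',x[6],x[7],np.degrees(x[8]),'R2',-x[7]/x[8],'end dir',np.degrees(x[2]+x[5]+x[8]))
print('res',res(x)[::3])
s0=snear(np.array([.4901,-.1477])); print('s0',s0,wp(s0))
for s in np.arange(s0,.235,.005): c,d=wp(s); print(round(s*1000,1),c*1000,round(d,1))
E
```

```text
rms 0.2098971753648993 t0 101.16463734742807 s1,L1,d1 0.06728582235676552 0.0377265127141928 -50.29803673832777 R1 0.042975235107392235 s2 0.1438903682278192 0.052030348091621666 -59.58983758706218 R2 0.05002731124901946 end dir -8.723236977961866
res [0.4385 0.1613 0.2315 0.1279 0.2499 0.1893 0.1376 0.1317 0.2439 0.1624
 0.0756 0.2291 0.2693 0.1303 0.2578 0.1914 0.1509 0.2395 0.1955 0.2221]
s0 -0.006499999999999978 (array([ 0.4895, -0.1479]), np.float64(101.16463734742807))
-6.5 [ 489.5001 -147.8683] 101.2
-1.5 [ 488.5319 -142.9629] 101.2
3.5 [ 487.5638 -138.0575] 101.2
8.5 [ 486.5956 -133.1522] 101.2
13.5 [ 485.6275 -128.2468] 101.2
18.5 [ 484.6594 -123.3414] 101.2
23.5 [ 483.6912 -118.436 ] 101.2
28.5 [ 482.7231 -113.5307] 101.2
33.5 [ 481.7549 -108.6253] 101.2
38.5 [ 480.787  -103.7199] 101.2
43.5 [479.9001 -98.8019] 100.2
48.5 [479.1585 -93.8736] 97.6
53.5 [478.7241 -88.9269] 93.3
58.5 [478.7231 -83.9829] 87.4
63.5 [479.2331 -79.0794] 80.7
68.5 [480.3088 -74.2684] 74.1
73.5 [481.9357 -69.6147] 67.4
78.5 [484.0768 -65.1686] 61.0
83.5 [486.6243 -60.9148] 56.0
88.5 [489.5111 -56.86
[... 203 characters left out ...]
.0435 -30.1794] 43.7
128.5 [515.7959 -26.9411] 38.4
133.5 [519.8219 -24.0642] 32.7
138.5 [524.1148 -21.6034] 27.0
143.5 [528.6318 -19.5833] 21.2
148.5 [533.3279 -18.0239] 15.5
153.5 [538.1561 -16.9409] 9.8
158.5 [543.0683 -16.3451] 4.1
163.5 [548.0219 -16.206 ] -1.3
168.5 [552.989  -16.4428] -5.2
173.5 [557.9457 -16.9791] -7.6
178.5 [562.8979 -17.6467] -8.7
183.5 [567.8406 -18.4017] -8.7
188.5 [572.7827 -19.16  ] -8.7
193.5 [577.7249 -19.9183] -8.7
198.5 [582.6671 -20.6766] -8.7
203.5 [587.6092 -21.435 ] -8.7
208.5 [592.5514 -22.1933] -8.7
213.5 [597.4935 -22.9516] -8.7
218.5 [602.4357 -23.7099] -8.7
223.5 [607.3779 -24.4682] -8.7
228.5 [612.32   -25.2265] -8.7
233.5 [617.2622 -25.9848] -8.7
```

```bash
sed -i 's/(p\[4\]-.045)\*5/(p[4]-.0445)*3000/; s/(p\[7\]-.05)\*5/(p[7]-.0525)*3000/' path.py
cat > plan.py <<'E'
# usage: plan.py step_mm offx_mm offy_mm : rows from the measured pose along the path
from path import *
import sys
st=float(sys.argv[1])/1000; off=np.array([float(sys.argv[2]),float(sys.argv[3])])/1000 if len(sys.argv)>3 else np.zeros(2)
N=int(sys.argv[4]) if len(sys.argv)>4 else 16
doff=float(sys.argv[5]) if len(sys.argv)>5 else 0
o=get_obs(); P=o['tool_pos'][:2]; D=(o['orientation'][2]-o['orientation'][0]-90+180)%360-180
s=snear(P-off); c,d=wp(s); n=np.array([-np.sin(np.radians(d)),np.cos(np.radians(d))])
print('s',round(s*1000,1),'left-of-path mm',(P-off-c)@n*1000,'dir err',D-d,'z',o['tool_pos'][2])
for i in range(1,N+1):
    c,d=wp(s+i*st); c=c+off; d+=doff
    a=np.radians(D); fw=np.array([np.cos(a),np.sin(a)]); lf=np.array([-fw[1],fw[0]])
    v=(c-P)*100; print(i,'dy %.2f dz %.2f spin %.3f'%(-v@fw,v@lf,-np.radians(d-D)),'  s',round((s+i*st)*1000,1)); P,D=c,d
E
python3 plan.py 2.5 0.3 0; python3 -c "
from path import *
print(np.sqrt(np.mean(res(r.x)**2)),np.degrees(r.x),-r.x[4]/r.x[5],-r.x[7]/r.x[8])"
```

```text
s -6.5 left-of-path mm -0.1472394708280695 dir err -0.11242336106495543 z 0.1528542345113793
1 dy -0.24 dz 0.02 spin -0.002   s -4.0
2 dy -0.25 dz -0.00 spin -0.000   s -1.5
3 dy -0.25 dz 0.00 spin -0.000   s 1.0
4 dy -0.25 dz -0.00 spin -0.000   s 3.5
5 dy -0.25 dz -0.00 spin 0.000   s 6.0
6 dy -0.25 dz 0.00 spin -0.000   s 8.5
7 dy -0.25 dz -0.00 spin -0.000   s 11.0
8 dy -0.25 dz 0.00 spin -0.000   s 13.5
9 dy -0.25 dz -0.00 spin -0.000   s 16.0
10 dy -0.25 dz -0.00 spin -0.000   s 18.5
11 dy -0.25 dz 0.00 spin 0.000   s 21.0
12 dy -0.25 dz -0.00 spin -0.000   s 23.5
13 dy -0.25 dz -0.00 spin -0.000   s 26.0
14 dy -0.25 dz -0.00 spin -0.000   s 28.5
15 dy -0.25 dz -0.00 spin 0.000   s 31.0
16 dy -0.25 dz -0.00 spin -0.000   s 33.5
0.2539274030240722 [ 27.9804  -8.1047 101.6014   3.8675   2.5485 -51.5906   8.2697   3.0074
 -58.9102] 0.04939786667076301 0.05105034370045179
```

Request:
move_arm(commands=[[[0,-0.2,0,0],[0,-0.25,0,0],[0,-0.25,0,0],[0,-0.25,0,0],[0,-0.25,0,0],[0,-0.25,0,0],[0,-0.2,0,0],[0,0,0,0]]])

```text
clock: 9.3
tool_pos: [0.4867, -0.1313, 0.1529]
orientation: [-26.6, 90.0, 164.9]
force: [-0.9, 0.2, -3.2]
opening: 0.0155
```

```bash
python3 o.py; python3 plan.py 2 0.3 0 20
```

```text
t 9.5 tcp [ 486.8081 -131.6268  152.8661] dir 101.48 j6 4.3 F fwd,left,z -0.11045542228031882 -0.2611305299322499 -2.1111617945925296 M fwd,left,z 0.11543579606897628 -0.031478999973612046 -0.023294368307161417
s 10.0 left-of-path mm -0.17188384150570113 dir err -0.11734597670148617 z 0.15286613399734275
1 dy -0.20 dz 0.02 spin -0.002   s 12.0
2 dy -0.20 dz 0.00 spin -0.000   s 14.0
3 dy -0.20 dz -0.00 spin -0.000   s 16.0
4 dy -0.20 dz 0.00 spin -0.000   s 18.0
5 dy -0.20 dz -0.00 spin -0.000   s 20.0
6 dy -0.20 dz -0.00 spin -0.000   s 22.0
7 dy -0.20 dz 0.00 spin -0.000   s 24.0
8 dy -0.20 dz -0.00 spin -0.000   s 26.0
9 dy -0.20 dz 0.00 spin -0.000   s 28.0
10 dy -0.20 dz -0.00 spin -0.000   s 30.0
11 dy -0.20 dz -0.00 spin -0.000   s 32.0
12 dy -0.20 dz 0.00 spin -0.000   s 34.0
13 dy -0.20 dz -0.00 spin 0.000   s 36.0
14 dy -0.20 dz -0.00 spin 0.004   s 38.0
15 dy -0.20 dz -0.00 spin 0.008   s 40.0
16 dy -0.20 dz -0.00 spin 0.012   s 42.0
17 dy -0.20 dz -0.00 spin 0.016   s 44.0
18 dy -0.20 dz -0.00 spin 0.020   s 46.0
19 dy -0.20 dz -0.00 spin 0.024   s 48.0
20 dy -0.20 dz -0.01 spin 0.028   s 50.0
```

Request:
move_arm(commands=[[[0,-0.2,0.02,0],[0,-0.25,0,0],[0,-0.25,0,0],[0,-0.25,0,0],[0,-0.25,0,0],[0,-0.25,0,0],[0,-0.25,0,0],[0,-0.2,0,0]]])

```text
clock: 10.3
tool_pos: [0.4828, -0.1127, 0.1529]
orientation: [-167.9, 90.0, 23.6]
force: [0.5, 1.0, -2.1]
opening: 0.0158
```

Request:
move_arm(commands=[[[0,-0.2,0,0],[0,-0.2,0,0],[0,-0.2,0,0],[0,0,0,0]]])

```text
clock: 10.7
tool_pos: [0.4816, -0.1069, 0.1528]
orientation: [-83.5, 90.0, 108.0]
force: [-1.0, -0.4, -2.4]
opening: 0.0161
```

```bash
python3 o.py; python3 plan.py 2 0.3 0 20
```

```text
t 10.9 tcp [ 481.6356 -107.1186  152.8551] dir 101.49 j6 1.2 F fwd,left,z 0.46706031290550093 -0.12671813893558417 -2.002820244224876 M fwd,left,z 0.09177567130188766 -0.027196975241976503 0.006518810756954591
s 35.0 left-of-path mm -0.033642191187265635 dir err -0.11502819240946849 z 0.15285514067314268
1 dy -0.20 dz 0.00 spin -0.000   s 37.0
2 dy -0.20 dz -0.00 spin 0.006   s 39.0
3 dy -0.20 dz -0.00 spin 0.010   s 41.0
4 dy -0.20 dz -0.00 spin 0.014   s 43.0
5 dy -0.20 dz -0.00 spin 0.018   s 45.0
6 dy -0.20 dz -0.00 spin 0.022   s 47.0
7 dy -0.20 dz -0.00 spin 0.026   s 49.0
8 dy -0.20 dz -0.01 spin 0.030   s 51.0
9 dy -0.20 dz -0.01 spin 0.034   s 53.0
10 dy -0.20 dz -0.00 spin 0.038   s 55.0
11 dy -0.20 dz -0.00 spin 0.040   s 57.0
12 dy -0.20 dz -0.00 spin 0.040   s 59.0
13 dy -0.20 dz -0.00 spin 0.040   s 61.0
14 dy -0.20 dz -0.00 spin 0.040   s 63.0
15 dy -0.20 dz -0.00 spin 0.040   s 65.0
16 dy -0.20 dz -0.00 spin 0.040   s 67.0
17 dy -0.20 dz -0.00 spin 0.040   s 69.0
18 dy -0.20 dz -0.00 spin 0.040   s 71.0
19 dy -0.20 dz -0.00 spin 0.040   s 73.0
20 dy -0.20 dz -0.00 spin 0.040   s 75.0
```

Request:
move_arm(commands=[[[0,-0.2,0,0],[0,-0.2,0,0.006],[0,-0.2,0,0.01],[0,-0.2,0,0.014],[0,-0.2,0,0.018],[0,0,0,0]]])

```text
clock: 11.5
tool_pos: [0.4797, -0.097, 0.1529]
orientation: [-103.7, 90.0, 85.0]
force: [0.6, 0.2, -2.1]
opening: 0.0159
```

Request:
move_arm(commands=[[[0,-0.2,0,0.022],[0,-0.2,0,0.026],[0,-0.2,-0.01,0.03],[0,0,0,0]]])

```text
clock: 11.9
tool_pos: [0.4791, -0.0911, 0.1529]
orientation: [-157.3, 90.0, 26.9]
force: [-0.4, -0.0, -1.5]
opening: 0.0157
```

```bash
python3 o.py; python3 plan.py 2 0.3 0 8
```

```text
t 12.1 tcp [479.0977 -91.3627 152.8888] dir 94.29 j6 -8.1 F fwd,left,z 0.1969650658571101 -0.47686235592130544 -2.0550744792213114 M fwd,left,z 0.10246379532234043 -0.024552207345485546 0.0215183498496688
s 51.0 left-of-path mm 0.1140390733663523 dir err 0.09688196568994556 z 0.15288876597835704
1 dy -0.19 dz -0.02 spin 0.036   s 53.0
2 dy -0.20 dz -0.00 spin 0.038   s 55.0
3 dy -0.20 dz -0.00 spin 0.040   s 57.0
4 dy -0.20 dz -0.00 spin 0.040   s 59.0
5 dy -0.20 dz -0.00 spin 0.040   s 61.0
6 dy -0.20 dz -0.00 spin 0.040   s 63.0
7 dy -0.20 dz -0.00 spin 0.040   s 65.0
8 dy -0.20 dz -0.00 spin 0.040   s 67.0
```

Request:
move_arm(commands=[[[0,-0.2,-0.01,0.036],[0,-0.2,0,0.038],[0,-0.2,0,0.04],[0,0,0,0]]])

```text
clock: 12.5
tool_pos: [0.4789, -0.0853, 0.1529]
orientation: [-158.2, 90.0, 19.6]
force: [0.4, 0.4, -2.9]
opening: 0.0159
```

```bash
python3 o.py
```

```text
t 12.7 tcp [478.9011 -85.4085 152.8559] dir 87.79 j6 -15.3 F fwd,left,z -0.33312900139571944 -0.4177323216981276 -2.6739019845388667 M fwd,left,z 0.11765519724663398 -0.013859199432117424 -0.004105845248764837
```

Request:
move_arm(commands=[[[0,-0.2,0,0.04],[0,-0.2,0,0.04],[0,-0.2,0,0.04],[0,0,0,0]]])

```text
clock: 13.1
tool_pos: [0.4794, -0.0793, 0.1529]
orientation: [166.5, 90.0, -22.7]
force: [-0.2, -0.1, -2.6]
opening: 0.0161
```

```bash
python3 o.py; python3 plan.py 2 0.3 0 12
```

```text
t 13.3 tcp [479.3899 -79.424  152.8465] dir 80.92 j6 -22.9 F fwd,left,z 0.29417607084059016 0.1312929551486742 -2.2425225005553506 M fwd,left,z 0.09851402647040008 -0.007664979193416129 -0.015722446648259114
s 63.0 left-of-path mm 0.35853230169214867 dir err 0.18705674642475856 z 0.15284648309035623
1 dy -0.19 dz -0.04 spin 0.044   s 65.0
2 dy -0.20 dz -0.00 spin 0.040   s 67.0
3 dy -0.20 dz -0.00 spin 0.040   s 69.0
4 dy -0.20 dz -0.00 spin 0.040   s 71.0
5 dy -0.20 dz -0.00 spin 0.040   s 73.0
6 dy -0.20 dz -0.00 spin 0.040   s 75.0
7 dy -0.20 dz -0.00 spin 0.040   s 77.0
8 dy -0.20 dz -0.00 spin 0.040   s 79.0
9 dy -0.20 dz -0.00 spin 0.039   s 81.0
10 dy -0.20 dz -0.00 spin 0.035   s 83.0
11 dy -0.20 dz -0.00 spin 0.031   s 85.0
12 dy -0.20 dz -0.00 spin 0.027   s 87.0
```

Request:
move_arm(commands=[[[0,-0.2,-0.04,0.044],[0,-0.2,0,0.04],[0,-0.2,-0.01,0.04],[0,0,0,0]]])

```text
clock: 13.7
tool_pos: [0.4811, -0.0735, 0.1528]
orientation: [-63.0, 90.0, 100.8]
force: [-0.2, -0.8, -2.9]
opening: 0.0159
```

```bash
python3 o.py;python3 - <<'E'
from fit import *
p,d=snap('scene','s5'); q,e=snap('top','t5')
a=cv2.resize(p[190:290,250:350],(500,500),interpolation=cv2.INTER_CUBIC); b=cv2.resize(q[150:270,190:265],(300,480),interpolation=cv2.INTER_CUBIC)
im=np.zeros((500,800,3),np.uint8); im[:,:500]=a; im[:480,500:]=b; cv2.imwrite('pics/c5.png',im[:,:,::-1])
E
```

```text
t 13.9 tcp [481.0467 -73.6576 152.8407] dir 73.82 j6 -30.7 F fwd,left,z -0.09183265256900115 -0.06339320753539726 -1.985966980449665 M fwd,left,z 0.08062963613140339 -0.011699649486484547 -0.010783652988604122
```

View pics/c5.png

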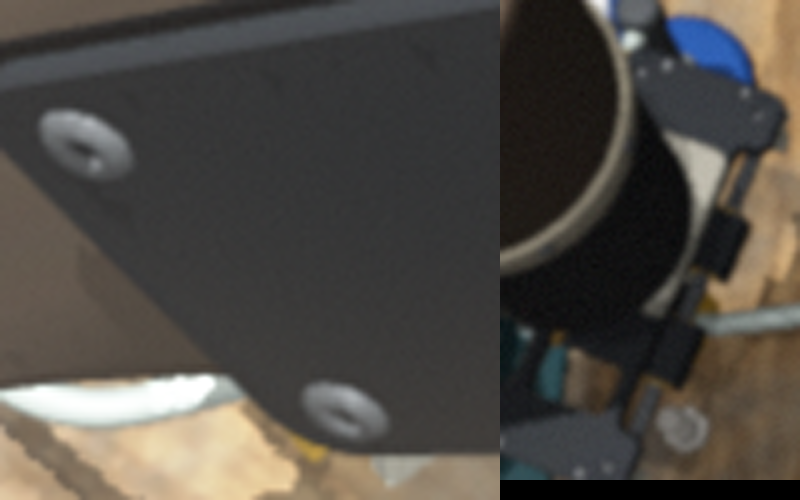

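Request:
move_arm(commands=[[[0,-0.2,-0.01,0.04],[0,-0.2,0,0.04],[0,-0.2,-0.01,0.04],[0,0,0,0]]])

```text
clock: 14.4
tool_pos: [0.4833, -0.0678, 0.1529]
orientation: [-136.5, 90.0, 20.4]
force: [0.4, 1.0, -2.0]
opening: 0.0157
```

```bash
python3 o.py; python3 plan.py 2 0.3 0 16
```

```text
t 14.6 tcp [483.1309 -68.0242 152.8406] dir 66.94 j6 -38.2 F fwd,left,z -0.1407494462683478 -0.4403577203044037 -2.2120343352407983 M fwd,left,z 0.08989827265526257 0.016520895634194555 0.018505221919428397
s 75.0 left-of-path mm -0.020365492798872578 dir err 0.11895361878278266 z 0.1528405757319588
1 dy -0.18 dz -0.00 spin 0.043   s 77.0
2 dy -0.20 dz -0.00 spin 0.040   s 79.0
3 dy -0.20 dz -0.00 spin 0.039   s 81.0
4 dy -0.20 dz -0.00 spin 0.035   s 83.0
5 dy -0.20 dz -0.00 spin 0.031   s 85.0
6 dy -0.20 dz -0.00 spin 0.027   s 87.0
7 dy -0.20 dz -0.00 spin 0.023   s 89.0
8 dy -0.20 dz -0.00 spin 0.019   s 91.0
9 dy -0.20 dz 0.00 spin 0.015   s 93.0
10 dy -0.20 dz 0.00 spin 0.011   s 95.0
11 dy -0.20 dz 0.00 spin 0.007   s 97.0
12 dy -0.20 dz 0.00 spin 0.003   s 99.0
13 dy -0.20 dz 0.00 spin 0.000   s 101.0
14 dy -0.20 dz 0.00 spin -0.000   s 103.0
15 dy -0.20 dz 0.00 spin 0.000   s 105.0
16 dy -0.20 dz 0.00 spin -0.000   s 107.0
```

The arm hides the block in the scene view. In the top view, yellow shows beside the gripper at (708,300) where the bar goes in at (710,325), and there are no side loads, so I continue.

Request:
move_arm(commands=[[[0,-0.18,0,0.043],[0,-0.2,-0.01,0.04],[0,-0.2,0,0.039],[0,-0.2,-0.01,0.035],[0,0,0,0]]])

```text
clock: 15.1
tool_pos: [0.487, -0.061, 0.1529]
orientation: [-156.6, 90.0, -8.7]
force: [-0.6, 0.9, -1.9]
opening: 0.016
```

Request:
move_arm(commands=[[[0,-0.2,0,0.031],[0,-0.2,0,0.027],[0,-0.2,0,0.023],[0,0,0,0]]])

```text
clock: 15.5
tool_pos: [0.4904, -0.056, 0.1529]
orientation: [-131.7, 90.0, 11.5]
force: [0.5, -0.4, -2.5]
opening: 0.0159
```

```bash
python3 o.py; python3 plan.py 2.5 0.3 0 16
```

```text
t 15.7 tcp [490.1733 -56.1295 152.8514] dir 53.28 j6 -53.1 F fwd,left,z -0.6539939273001351 -0.08686310661572494 -2.326980908781503 M fwd,left,z 0.04566809428276013 0.002371642492122593 0.01829966321271583
s 89.0 left-of-path mm -0.04165386886404354 dir err 0.07657913883845424 z 0.15285135302783967
1 dy -0.23 dz 0.00 spin 0.025   s 91.5
2 dy -0.25 dz 0.00 spin 0.017   s 94.0
3 dy -0.25 dz 0.00 spin 0.011   s 96.5
4 dy -0.25 dz 0.00 spin 0.004   s 99.0
5 dy -0.25 dz 0.00 spin 0.000   s 101.5
6 dy -0.25 dz 0.00 spin 0.000   s 104.0
7 dy -0.25 dz 0.00 spin 0.000   s 106.5
8 dy -0.25 dz -0.00 spin 0.001   s 109.0
9 dy -0.25 dz -0.00 spin 0.006   s 111.5
10 dy -0.25 dz -0.00 spin 0.012   s 114.0
11 dy -0.25 dz -0.00 spin 0.018   s 116.5
12 dy -0.25 dz -0.00 spin 0.024   s 119.0
13 dy -0.25 dz -0.01 spin 0.030   s 121.5
14 dy -0.25 dz -0.01 spin 0.037   s 124.0
15 dy -0.25 dz -0.01 spin 0.043   s 126.5
16 dy -0.25 dz -0.01 spin 0.048   s 129.0
```

Request:
move_arm(commands=[[[0,-0.23,0,0.025],[0,-0.25,0,0.017],[0,-0.25,0,0.011],[0,-0.25,0,0.004],[0,0,0,0]]])

```text
clock: 16.2
tool_pos: [0.4966, -0.0482, 0.1528]
orientation: [-160.5, 90.0, -20.5]
force: [0.1, -0.4, -2.1]
opening: 0.0158
```

Request:
move_arm(commands=[[[0,-0.25,0,0],[0,-0.25,0,0],[0,-0.25,0,0],[0,-0.25,0,0.001],[0,-0.2,0,0.006],[0,0,0,0]]])

```text
clock: 16.8
tool_pos: [0.5042, -0.039, 0.1528]
orientation: [135.0, 90.0, -85.4]
force: [0.1, 0.5, -2.3]
opening: 0.0158
```

```bash
python3 o.py; python3 plan.py 2 0.3 0 14
```

```text
t 17.0 tcp [503.9354 -39.2758 152.8142] dir 49.58 j6 -58.3 F fwd,left,z 0.05450627996021376 0.09335483157817681 -2.266623128383027 M fwd,left,z 0.0679156264773074 -0.0037926974406469888 0.016455219818195792
s 111.0 left-of-path mm -0.0010693079401152944 dir err -0.15319180038028435 z 0.15281423213310663
1 dy -0.21 dz -0.00 spin 0.005   s 113.0
2 dy -0.20 dz -0.00 spin 0.012   s 115.0
3 dy -0.20 dz -0.00 spin 0.016   s 117.0
4 dy -0.20 dz -0.00 spin 0.020   s 119.0
5 dy -0.20 dz -0.00 spin 0.024   s 121.0
6 dy -0.20 dz -0.01 spin 0.028   s 123.0
7 dy -0.20 dz -0.01 spin 0.032   s 125.0
8 dy -0.20 dz -0.00 spin 0.036   s 127.0
9 dy -0.20 dz -0.00 spin 0.039   s 129.0
10 dy -0.20 dz -0.00 spin 0.039   s 131.0
11 dy -0.20 dz -0.00 spin 0.039   s 133.0
12 dy -0.20 dz -0.00 spin 0.039   s 135.0
13 dy -0.20 dz -0.00 spin 0.039   s 137.0
14 dy -0.20 dz -0.00 spin 0.039   s 139.0
```

Request:
move_arm(commands=[[[0,-0.21,0,0.005],[0,-0.2,0,0.012],[0,-0.2,0,0.016],[0,-0.2,0,0.02],[0,0,0,0]]])

```text
clock: 17.5
tool_pos: [0.5096, -0.0329, 0.1528]
orientation: [-160.5, 90.0, -24.0]
force: [-0.6, -0.2, -3.9]
opening: 0.0162
```

Request:
move_arm(commands=[[[0,-0.2,0,0.024],[0,-0.2,-0.01,0.028],[0,-0.2,-0.01,0.032],[0,0,0,0]]])

```text
clock: 17.9
tool_pos: [0.514, -0.0289, 0.1528]
orientation: [-129.2, 90.0, 2.5]
force: [-0.3, 0.1, -2.5]
opening: 0.0159
```

```bash
python3 o.py; python3 plan.py 2 0.3 0 12
```

```text
t 18.1 tcp [513.6776 -29.0555 152.8272] dir 41.75 j6 -66.9 F fwd,left,z 0.0681746954512462 -0.09728553442138757 -2.6169874717277373 M fwd,left,z 0.04404303739865745 0.01118936458319535 0.008664525002062308
s 125.0 left-of-path mm 0.058865356544638536 dir err -0.0035270391966690795 z 0.15282720026028862
1 dy -0.19 dz -0.01 spin 0.036   s 127.0
2 dy -0.20 dz -0.00 spin 0.039   s 129.0
3 dy -0.20 dz -0.00 spin 0.039   s 131.0
4 dy -0.20 dz -0.00 spin 0.039   s 133.0
5 dy -0.20 dz -0.00 spin 0.039   s 135.0
6 dy -0.20 dz -0.00 spin 0.039   s 137.0
7 dy -0.20 dz -0.00 spin 0.039   s 139.0
8 dy -0.20 dz -0.00 spin 0.039   s 141.0
9 dy -0.20 dz -0.00 spin 0.039   s 143.0
10 dy -0.20 dz -0.00 spin 0.039   s 145.0
11 dy -0.20 dz -0.00 spin 0.039   s 147.0
12 dy -0.20 dz -0.00 spin 0.039   s 149.0
```

Request:
move_arm(commands=[[[0,-0.2,-0.01,0.036],[0,-0.2,-0.01,0.039],[0,-0.2,0,0.039],[0,0,0,0]]])

```text
clock: 18.5
tool_pos: [0.5186, -0.0253, 0.1529]
orientation: [-160.4, 90.0, -35.2]
force: [-0.3, -0.5, -2.3]
opening: 0.0156
```

Request:
move_arm(commands=[[[0,-0.2,-0.01,0.039],[0,-0.2,0,0.039],[0,-0.2,-0.01,0.039],[0,0,0,0]]])

```text
clock: 18.9
tool_pos: [0.5237, -0.0223, 0.1528]
orientation: [99.9, 90.0, -141.6]
force: [-0.9, -0.6, -3.0]
opening: 0.0156
```

```bash
python3 o.py; python3 plan.py 2 0.3 0 1
```

```text
t 19.1 tcp [523.5085 -22.3308 152.8555] dir 28.57 j6 -80.5 F fwd,left,z -0.33219157455156095 -0.037258781703866706 -3.0507323566302653 M fwd,left,z 0.0068157292919357754 0.00763310096310338 0.013036484331103727
s 137.0 left-of-path mm -0.07383818630959198 dir err 0.061375756019792505 z 0.1528555035841346
1 dy -0.18 dz 0.00 spin 0.040   s 139.0
```

Request:
move_arm(commands=[[[0,-0.2,-0.01,0.039],[0,-0.2,0,0.039],[0,-0.2,-0.01,0.039],[0,0,0,0]]])

```text
clock: 19.5
tool_pos: [0.5292, -0.0198, 0.1529]
orientation: [-114.1, 90.0, -2.3]
force: [0.0, -0.1, -2.0]
opening: 0.0161
```

```bash
python3 o.py; python3 plan.py 2 0.3 0 12
```

```text
t 19.7 tcp [528.9719 -19.8414 152.8556] dir 21.86 j6 -87.2 F fwd,left,z -0.17761717928655774 0.1457163516974766 -2.2472001045364864 M fwd,left,z 0.030116439346893006 -0.006198770506867188 -0.03234374713243157
s 143.0 left-of-path mm -0.11914907957987945 dir err 0.08395525338635679 z 0.15285555473655663
1 dy -0.18 dz 0.01 spin 0.041   s 145.0
2 dy -0.20 dz -0.00 spin 0.039   s 147.0
3 dy -0.20 dz -0.00 spin 0.039   s 149.0
4 dy -0.20 dz -0.00 spin 0.039   s 151.0
5 dy -0.20 dz -0.00 spin 0.039   s 153.0
6 dy -0.20 dz -0.00 spin 0.039   s 155.0
7 dy -0.20 dz -0.00 spin 0.039   s 157.0
8 dy -0.20 dz -0.00 spin 0.039   s 159.0
9 dy -0.20 dz -0.00 spin 0.039   s 161.0
10 dy -0.20 dz -0.00 spin 0.036   s 163.0
11 dy -0.20 dz -0.00 spin 0.032   s 165.0
12 dy -0.20 dz -0.00 spin 0.028   s 167.0
```

Request:
move_arm(commands=[[[0,-0.19,0.01,0.04],[0,-0.2,0,0.039],[0,-0.2,-0.01,0.039],[0,0,0,0]]])

```text
clock: 20.1
tool_pos: [0.5347, -0.0178, 0.1529]
orientation: [-84.2, 90.0, 20.8]
force: [-0.7, 0.9, -2.5]
opening: 0.0162
```

Request:
move_arm(commands=[[[0,-0.2,0,0.039],[0,-0.2,-0.01,0.039],[0,-0.2,0,0.039],[0,0,0,0]]])

```text
clock: 20.5
tool_pos: [0.5406, -0.0166, 0.1528]
orientation: [137.5, 90.0, -124.2]
force: [-0.1, 0.7, -1.8]
opening: 0.0158
```

```bash
python3 o.py; python3 plan.py 2 0.3 0 14
```

```text
t 20.7 tcp [540.3524 -16.6428 152.833 ] dir 8.4 j6 -100.6 F fwd,left,z -0.29649818263448535 -0.3832009516121539 -2.3583387959291056 M fwd,left,z 0.0065085746081863585 0.027246984106866483 -0.007369037402909622
s 155.0 left-of-path mm 0.06791488754906823 dir err 0.10125105671180457 z 0.15283303547016167
1 dy -0.18 dz -0.01 spin 0.041   s 157.0
2 dy -0.20 dz -0.00 spin 0.039   s 159.0
3 dy -0.20 dz -0.00 spin 0.039   s 161.0
4 dy -0.20 dz -0.00 spin 0.036   s 163.0
5 dy -0.20 dz -0.00 spin 0.032   s 165.0
6 dy -0.20 dz -0.00 spin 0.028   s 167.0
7 dy -0.20 dz -0.00 spin 0.024   s 169.0
8 dy -0.20 dz -0.00 spin 0.020   s 171.0
9 dy -0.20 dz -0.00 spin 0.016   s 173.0
10 dy -0.20 dz 0.00 spin 0.012   s 175.0
11 dy -0.20 dz 0.00 spin 0.008   s 177.0
12 dy -0.20 dz 0.00 spin 0.005   s 179.0
13 dy -0.20 dz 0.00 spin 0.001   s 181.0
14 dy -0.20 dz 0.00 spin -0.000   s 183.0
```

Request:
move_arm(commands=[[[0,-0.19,-0.01,0.04],[0,-0.2,0,0.039],[0,-0.2,-0.01,0.039],[0,0,0,0]]])

```text
clock: 21.1
tool_pos: [0.5465, -0.0162, 0.1529]
orientation: [-68.8, 90.0, 22.8]
force: [0.1, 0.7, -2.5]
opening: 0.0159
```

Request:
move_arm(commands=[[[0,-0.2,0,0.036],[0,-0.2,0,0.032],[0,-0.2,0,0.028],[0,0,0,0]]])

```text
clock: 21.5
tool_pos: [0.5525, -0.0162, 0.1529]
orientation: [-93.7, 90.0, -7.6]
force: [-0.2, -0.6, -2.0]
opening: 0.0157
```

```bash
python3 o.py; python3 plan.py 2 0.3 0 1
```

```text
t 21.7 tcp [552.2768 -16.2725 152.8374] dir -3.89 j6 -112.5 F fwd,left,z -0.13646493266735263 0.13039884571227792 -1.723701509714438 M fwd,left,z -0.013659938827598351 -0.02561341894327699 0.021139866782881343
s 167.0 left-of-path mm 0.049931147032913695 dir err 0.030087810574590534 z 0.1528374307032761
1 dy -0.18 dz -0.01 spin 0.025   s 169.0
```

Request:
move_arm(commands=[[[0,-0.2,0,0.024],[0,-0.2,0,0.02],[0,-0.2,0,0.016],[0,-0.2,0,0.012],[0,0,0,0]]])

```text
clock: 22.2
tool_pos: [0.5607, -0.017, 0.1528]
orientation: [141.5, 90.0, -136.6]
force: [0.1, 0.0, -2.5]
opening: 0.0157
```

```bash
python3 o.py; python3 plan.py 2 0.3 0 14
```

```text
t 22.4 tcp [560.2993 -17.0534 152.832 ] dir -8.05 j6 -116.3 F fwd,left,z -0.35409494159731647 0.16664331500026244 -2.4836262850619266 M fwd,left,z -0.038877644743856 -0.038300155936645444 -0.004155472536340979
s 175.5 left-of-path mm 0.11193329520232273 dir err 0.1940600407954527 z 0.1528320041469652
1 dy -0.22 dz -0.01 spin 0.011   s 177.5
2 dy -0.20 dz 0.00 spin 0.004   s 179.5
3 dy -0.20 dz 0.00 spin 0.000   s 181.5
4 dy -0.20 dz 0.00 spin -0.000   s 183.5
5 dy -0.20 dz 0.00 spin -0.000   s 185.5
6 dy -0.20 dz -0.00 spin 0.000   s 187.5
7 dy -0.20 dz 0.00 spin 0.000   s 189.5
8 dy -0.20 dz 0.00 spin -0.000   s 191.5
9 dy -0.20 dz 0.00 spin -0.000   s 193.5
10 dy -0.20 dz 0.00 spin -0.000   s 195.5
11 dy -0.20 dz -0.00 spin -0.000   s 197.5
12 dy -0.20 dz 0.00 spin -0.000   s 199.5
13 dy -0.20 dz -0.00 spin 0.000   s 201.5
14 dy -0.20 dz 0.00 spin 0.000   s 203.5
```

Request:
move_arm(commands=[[[0,-0.2,-0.01,0.01],[0,-0.2,0,0.004],[0,-0.2,0,0],[0,-0.25,0,0],[0,-0.25,0,0],[0,-0.25,0,0],[0,-0.2,0,0],[0,0,0,0]]])

```text
clock: 23.2
tool_pos: [0.5759, -0.0195, 0.1528]
orientation: [-172.5, 90.0, -91.3]
force: [-0.1, 0.3, -1.7]
opening: 0.0159
```

Request:
move_arm(commands=[[[0,-0.2,0,0],[0,-0.25,0,0],[0,-0.25,0,0],[0,-0.25,0,0],[0,-0.25,0,0],[0,-0.2,0,0],[0,0,0,0]]])

```text
clock: 23.9
tool_pos: [0.5898, -0.0217, 0.1528]
orientation: [128.3, 90.0, -150.6]
force: [0.2, -0.1, -2.2]
opening: 0.0158
```

```bash
python3 o.py; python3 plan.py 2 0.3 0 2
python3 - <<'E'
from fit import *
p,d=snap('scene','s6'); q,e=snap('top','t6')
a=cv2.resize(p[180:280,180:280],(500,500),interpolation=cv2.INTER_CUBIC); b=cv2.resize(q[140:240,190:265],(300,400),interpolation=cv2.INTER_CUBIC)
im=np.zeros((500,800,3),np.uint8); im[:,:500]=a; im[:400,500:]=b; cv2.imwrite('pics/c6.png',im[:,:,::-1])
E
```

```text
t 24.1 tcp [589.4134 -21.6506 152.8327] dir -8.87 j6 -115.7 F fwd,left,z -0.09639356556516696 0.1664671288467799 -2.3696456038739764 M fwd,left,z -0.031136494412680116 -0.029343639694469292 0.018641123834041432
s 205.0 left-of-path mm 0.014892347885428594 dir err 0.03167447823080849 z 0.15283270047310105
1 dy -0.22 dz -0.00 spin 0.001   s 207.0
2 dy -0.20 dz 0.00 spin -0.000   s 209.0
```

View pics/c6.png

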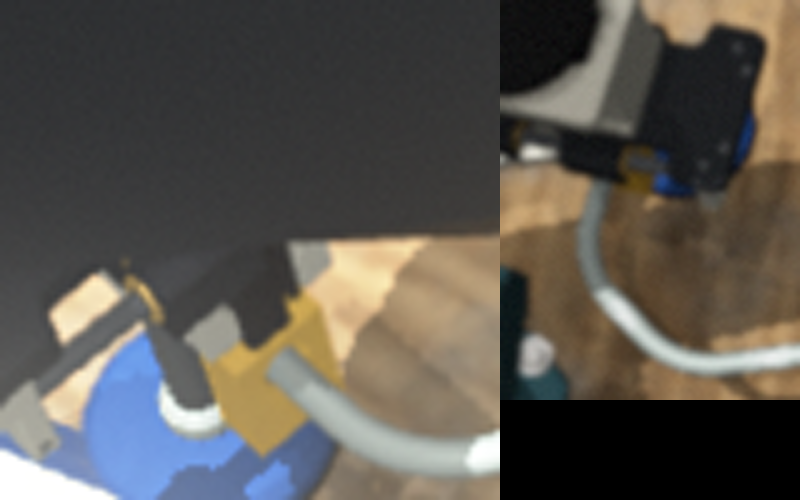

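The scene view shows the bar entering the bore cleanly at crop (285,365), with the block upright near the post and foot. Now I creep to the ring.

Request:
move_arm(commands=[[[0,-0.2,0,0],[0,-0.2,0,0],[0,-0.2,0,0],[0,-0.1,0,0],[0,-0.1,0,0],[0,0,0,0]]])

```text
clock: 24.8
tool_pos: [0.5975, -0.0229, 0.1528]
orientation: [99.4, 90.0, -179.4]
force: [-0.3, 0.3, -2.1]
opening: 0.0157
```

Request:
move_arm(commands=[[[0,-0.05,0,0],[0,-0.05,0,0],[0,-0.05,0,0],[0,0,0,0]]])

```text
clock: 25.2
tool_pos: [0.5989, -0.0231, 0.1529]
orientation: [-131.9, 90.0, -50.7]
force: [-0.0, -0.0, -1.6]
opening: 0.016
```

```bash
python3 o.py
```

```text
t 25.4 tcp [598.8905 -23.1028 152.8872] dir -8.86 j6 -115.3 F fwd,left,z -0.1429826248259693 -0.22707982614761607 -2.2841488167735413 M fwd,left,z -0.035895853741240755 -0.04883311150803731 -0.006402389331175412
```

Request:
move_arm(commands=[[[0,-0.05,0,0],[0,-0.05,0,0],[0,0,0,0]]])

```text
clock: 25.7
tool_pos: [0.6, -0.0233, 0.1529]
orientation: [-112.5, 90.0, -31.4]
force: [0.5, 0.3, -2.6]
opening: 0.0163
```

```bash
python3 o.py
```

```text
t 25.9 tcp [599.8559 -23.2592 152.8541] dir -8.87 j6 -115.3 F fwd,left,z -0.42615429998263554 -0.17436934494830986 -2.515657926201662 M fwd,left,z -0.03522900602344405 -0.0027156832728828808 0.002295605978243013
```

Request:
move_arm(commands=[[[0,-0.04,0,0],[0,-0.04,0,0],[0,0,0,0]]])

```text
clock: 26.2
tool_pos: [0.6007, -0.0234, 0.1529]
orientation: [-52.0, 90.0, 29.2]
force: [-0.3, -0.2, -2.5]
opening: 0.0156
```

Request:
move_arm(commands=[[[0,-0.03,0,0],[0,0,0,0]]])

```text
clock: 26.4
tool_pos: [0.601, -0.0234, 0.1529]
orientation: [-153.1, 90.0, -71.9]
force: [0.2, -0.1, -3.0]
opening: 0.0156
```

```bash
python3 o.py
```

```text
t 26.6 tcp [600.9656 -23.4194 152.8719] dir -8.86 j6 -115.2 F fwd,left,z -0.11248953263699747 0.45581525054763083 -2.1725273174714705 M fwd,left,z -0.049175007851505234 -0.042646261299496814 0.00252540598792004
```

Request:
move_arm(commands=[[[0,-0.03,0,0],[0,0,0,0]]])

```text
clock: 26.8
tool_pos: [0.6011, -0.0235, 0.1528]
orientation: [97.5, 90.0, 178.7]
force: [-1.2, 0.2, -1.8]
opening: 0.0159
```

Request:
move_arm(commands=[[[0,-0.03,0,0],[0,0,0,0]]])

```text
clock: 27.0
tool_pos: [0.6011, -0.0235, 0.1528]
orientation: [97.4, 90.0, 178.5]
force: [-3.3, 1.1, -0.6]
opening: 0.016
```

```bash
python3 o.py
```

```text
t 27.2 tcp [601.1484 -23.5347 152.7765] dir -8.87 j6 -115.2 F fwd,left,z -3.561565091228628 0.08865380378746301 -1.089610968538823 M fwd,left,z 0.1762408053309669 1.2229262710541853 0.04032014871008552
```

Request:
move_arm(commands=[[[0,-0.03,0,0],[0,0,0,0]]])

```text
clock: 27.4
tool_pos: [0.6012, -0.0235, 0.1527]
orientation: [97.4, 89.9, 178.5]
force: [-5.1, 2.0, 1.0]
opening: 0.0156
```

```bash
python3 o.py
```

```text
t 27.6 tcp [601.1988 -23.5438 152.7536] dir -8.87 j6 -115.2 F fwd,left,z -5.0562764548513375 0.9354667909269865 0.4507966570789183 M fwd,left,z 0.31280607607593963 1.9671132328905105 0.034274557082279666
```

Request:
move_arm(commands=[[[0,-0.03,0,0],[0,0,0,0]]])

```text
clock: 27.8
tool_pos: [0.6012, -0.0236, 0.1527]
orientation: [97.3, 89.9, 178.4]
force: [-5.7, 1.0, 1.6]
opening: 0.0161
```

```bash
python3 o.py
```

```text
t 28.0 tcp [601.2289 -23.5748 152.7102] dir -8.87 j6 -115.2 F fwd,left,z -5.669178639562345 0.9101965803326851 1.0012061048687697 M fwd,left,z 0.38633503305301486 2.323517785068149 0.0404786655486525
```

Request:
move_arm(commands=[[[-0.03,-0.02,0,0],[0,0,0,0]]])

```text
clock: 28.2
tool_pos: [0.6012, -0.0236, 0.1527]
orientation: [97.0, 89.9, 178.1]
force: [-5.4, 2.1, -0.5]
opening: 0.0159
```

```bash
python3 o.py; python3 -c "
from plant import get_obs
print(get_obs()['orientation'])"
```

```text
t 28.4 tcp [601.2454 -23.5779 152.7124] dir -8.88 j6 -115.2 F fwd,left,z -5.781782973993952 0.8426909796279649 -0.37403672098517726 M fwd,left,z 0.41911649565869546 2.2708395586928543 0.038026703796456965
[ 96.73026337  89.87456296 177.85398212]
```

Request:
move_arm(commands=[[[-0.03,-0.04,0.01,0],[0,0,0,0]]])

```text
clock: 28.6
tool_pos: [0.6013, -0.0236, 0.1527]
orientation: [97.4, 89.8, 178.5]
force: [-6.3, 1.7, -0.8]
opening: 0.0157
```

```bash
python3 o.py
```

```text
t 28.8 tcp [601.2745 -23.5913 152.7109] dir -8.88 j6 -115.2 F fwd,left,z -6.40325200790327 0.689642649853943 -1.184847398065962 M fwd,left,z 0.38658054413016946 2.5019034272879197 0.037704293020758395
```

Request:
move_arm(commands=[[[-0.02,-0.04,0.01,0],[0,0,0,0]]])

```text
clock: 29.0
tool_pos: [0.6013, -0.0236, 0.1528]
orientation: [98.8, 89.8, 180.0]
force: [-6.3, 2.3, -1.0]
opening: 0.0158
```

```bash
python3 o.py
```

```text
t 29.2 tcp [601.3044 -23.5767 152.7656] dir -8.89 j6 -115.2 F fwd,left,z -7.250528851440899 0.8793299630982538 -1.172857292597787 M fwd,left,z 0.35921775181493826 2.770474157557495 0.0349135208480212
```

Request:
move_arm(commands=[[[-0.02,-0.06,0.01,0],[0,0,0,0]]])

```text
clock: 29.4
tool_pos: [0.6014, -0.0236, 0.1527]
orientation: [99.2, 89.7, -179.7]
force: [-9.4, 3.1, -0.2]
opening: 0.0157
```

```bash
python3 o.py
```

```text
t 29.6 tcp [601.3633 -23.588  152.751 ] dir -8.89 j6 -115.1 F fwd,left,z -8.711602451531155 0.6115504923053694 -0.891397389434277 M fwd,left,z 0.43111162270161596 3.3421431257513383 0.021299695882037263
```

Request:
move_arm(commands=[[[-0.02,-0.06,0.01,0],[0,0,0,0]]])

```text
clock: 29.8
tool_pos: [0.6014, -0.0236, 0.1528]
orientation: [99.8, 89.7, -179.1]
force: [-9.9, 3.1, -1.1]
opening: 0.0156
```

```bash
python3 o.py
```

```text
t 30.0 tcp [601.4559 -23.6172 152.7639] dir -8.9 j6 -115.1 F fwd,left,z -10.403533936972565 1.6894106391936823 -0.3991624517187472 M fwd,left,z 0.4603749634834563 3.8839074564535827 0.021125719269330618
```

Request:
move_arm(commands=[[[0.02,0.06,-0.01,0],[0.02,0.06,-0.01,0],[0.02,0.06,-0.01,0],[0.02,0.06,0,0],[0,0,0,0]]])

```text
clock: 30.5
tool_pos: [0.6012, -0.0236, 0.1527]
orientation: [102.4, 89.9, -176.5]
force: [-5.5, 0.8, -2.9]
opening: 0.0155
```

```bash
python3 o.py
```

```text
t 30.7 tcp [601.2373 -23.5611 152.7399] dir -8.88 j6 -115.2 F fwd,left,z -5.137190391136986 -0.0495325309649296 -3.965864951480789 M fwd,left,z 0.06286442098539335 2.0428666669362854 0.042836574711022646
```

Request:
move_arm(commands=[[[0.04,0.04,0,0],[0.04,0.03,0,0],[0,0,0,0]]])

```text
clock: 31.0
tool_pos: [0.6012, -0.0235, 0.1527]
orientation: [162.9, 90.0, -115.9]
force: [-5.2, 0.8, -1.2]
opening: 0.0158
```

```bash
python3 o.py
```

```text
t 31.2 tcp [601.1627 -23.5317 152.6579] dir -8.86 j6 -115.2 F fwd,left,z -5.139799483684607 -0.5005390081775455 -0.6252581720628565 M fwd,left,z -0.1417194198488764 2.025505343669455 0.01417562760204285
```

Request:
move_arm(commands=[[[0.03,0.02,0,0],[0.02,0.02,0,0],[0,0,0,0]]])

```text
clock: 31.5
tool_pos: [0.6012, -0.0234, 0.1522]
orientation: [-90.8, 90.0, -9.7]
force: [-3.2, -0.4, 0.5]
opening: 0.0157
```

```bash
python3 o.py
```

```text
t 31.7 tcp [601.1342 -23.3325 152.0731] dir -8.86 j6 -115.2 F fwd,left,z -2.884233197722075 -0.7671663291598222 -0.8077480005424023 M fwd,left,z -0.2797288604676825 1.346441071383385 0.01322653114650282
```

Request:
move_arm(commands=[[[0.02,0.02,0,0],[0,0.02,0,0],[0,0,0,0]]])

```text
clock: 32.0
tool_pos: [0.6011, -0.0231, 0.1518]
orientation: [-73.9, 89.9, 7.3]
force: [-0.8, -0.3, -2.7]
opening: 0.0157
```

```bash
python3 o.py
```

```text
t 32.2 tcp [600.979  -23.1322 151.872 ] dir -8.86 j6 -115.3 F fwd,left,z -0.17991185064232296 0.20959511846363169 -2.3146221639184197 M fwd,left,z -0.04729267512285885 -0.006745412361977141 0.009166726228973545
```

Request:
move_arm(commands=[[[0.04,-0.02,0,0],[0.03,0,0,0],[0,0,0,0]]])

```text
clock: 32.5
tool_pos: [0.6007, -0.0233, 0.151]
orientation: [-95.5, 90.0, -14.4]
force: [0.2, 0.2, -2.8]
opening: 0.0156
```

```bash
python3 o.py
```

```text
t 32.7 tcp [600.7264 -23.298  151.0855] dir -8.86 j6 -115.3 F fwd,left,z -0.17539027344567373 0.24690850849827467 -2.4073383118663143 M fwd,left,z -0.055432657023891066 -0.007961462271435444 0.009935332646593405
```

Request:
move_arm(commands=[[[0.02,0,0,0],[0.02,0,0,0],[0,0,0,0]]])

```text
clock: 33.0
tool_pos: [0.6008, -0.0233, 0.1509]
orientation: [-90.5, 90.0, -9.4]
force: [-0.4, 0.9, -0.7]
opening: 0.0158
```

```bash
python3 o.py
```

```text
t 33.2 tcp [600.7856 -23.2611 150.8455] dir -8.86 j6 -115.2 F fwd,left,z -0.5077913796949421 0.09244216271510225 -0.32281506422608236 M fwd,left,z 0.04589383742418577 0.23574096255116503 0.01883005360779551
```

Request:
move_arm(commands=[[[0,-0.03,0,0],[0,-0.02,0,0],[0,0,0,0]]])

```text
clock: 33.5
tool_pos: [0.6011, -0.0233, 0.1508]
orientation: [72.5, 90.0, 153.6]
force: [-2.4, 1.5, 2.5]
opening: 0.0157
```

```bash
python3 o.py
```

```text
t 33.7 tcp [601.1011 -23.256  150.7929] dir -8.86 j6 -115.2 F fwd,left,z -2.7065456262323253 1.3941412127486532 3.530977023515538 M fwd,left,z 0.4845641596598064 1.1880840904887813 0.029016107252002758
```

Request:
move_arm(commands=[[[-0.04,0.005,0.01,0],[0,0,0,0],[0,0,0,0]]])

```text
clock: 34.0
tool_pos: [0.6011, -0.0233, 0.1508]
orientation: [94.4, 90.0, 175.5]
force: [-1.2, 1.8, -1.3]
opening: 0.0159
```

```bash
python3 o.py
```

```text
t 34.2 tcp [601.1222 -23.2643 150.8804] dir -8.87 j6 -115.2 F fwd,left,z -1.3463281290503621 0.49240068268086146 -0.9616054706278259 M fwd,left,z 0.294081883624001 0.4306336115111002 -0.0012032020001464597
```

Request:
move_arm(commands=[[[0,0,0,0],[0,0,0,0],[0,0,0,0],[0,0,0,0],[0,0,0,0],[0,0,0,0],[0,0,0,0],[0,0,0,0]]], jaw=4.0)

```text
clock: 35.0
tool_pos: [0.6011, -0.0232, 0.1511]
orientation: [60.2, 90.0, 141.4]
force: [-0.7, -0.1, 0.0]
opening: 0.0399
```

```bash
python3 o.py
python3 - <<'E'
from fit import *
p,d=snap('scene','s7')
cv2.imwrite('pics/c7.png',cv2.resize(p[210:290,180:280],(800,600),interpolation=cv2.INTER_CUBIC)[:,:,::-1])
E
```

```text
t 35.2 tcp [601.1423 -23.251  151.048 ] dir -8.86 j6 -115.2 F fwd,left,z 0.6471466146179432 0.10447178365937003 -0.1818178687672439 M fwd,left,z -0.04123203524030597 -0.005005761558442371 -0.02163217849143132
```

View pics/c7.png

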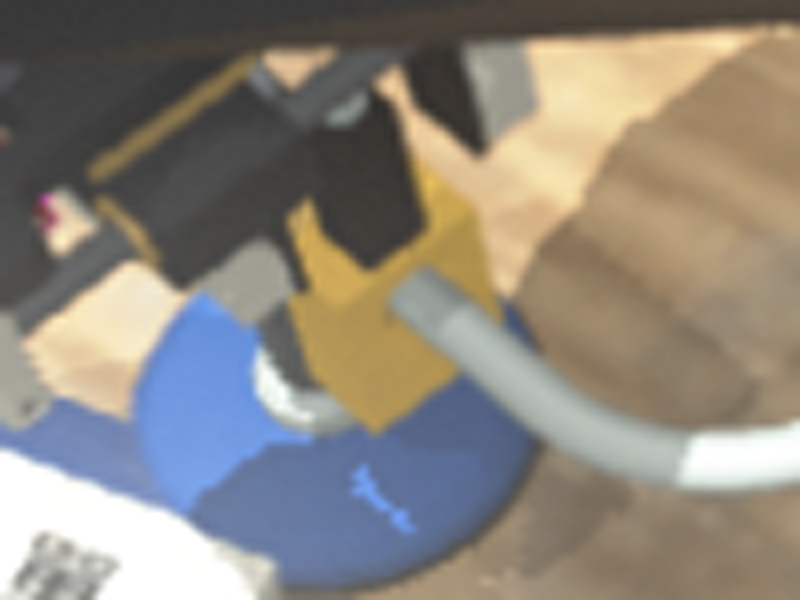

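The jaws are open, clear of the stem on both sides (pads at (245,275) and (505,90)), and the block hangs upright on the bar. I withdraw straight up.

Request:
move_arm(commands=[[[-0.5,0,0,0],[-1,0,0,0],[-1.5,0,0,0],[-2,0,0,0],[-2,0,0,0],[-2,0,0,0],[-1.5,0,0,0],[-0.5,0,0,0]]])

```text
clock: 36.05
tool_pos: [0.602, -0.0232, 0.2639]
orientation: [-73.5, 89.8, 7.7]
force: [0.0, 0.2, 0.2]
opening: 0.0401
```

Request:
move_arm(commands=[[[0,2,0,0],[0,3,-2,0],[0,3,-3,0],[0,3,-3,0],[0,3,-3,0],[0,2,-3,0],[0,1,-2,0],[0,0,-1,0]]])

```text
clock: 36.85
tool_pos: [0.4054, -0.1661, 0.2615]
orientation: [-69.3, 89.9, 11.8]
force: [0.5, -0.2, 0.6]
opening: 0.0399
```

Run:
```python
from fit import *
p,d=snap('scene','s8'); q,e=snap('top','t8'); o=get_obs(); print(o['clock'],o['tool_pos'],o['force'])
for n,t,box in(('top','t8',(200,250,140,200)),('scene','s8',(190,270,190,290))):
    uv,P,h=cloud(n,t,box); R=np.hypot(P[:,0]-.601,P[:,1]+.0235)
    y=(h[:,1]>120)&(h[:,0]>18)&(h[:,0]<34)&(P[:,2]>.06)&(P[:,2]<.16)&(R<.04)
    m=(P[:,2]>.174)&(P[:,2]<.2)&(R<.04); print(n,'yellow',y.sum(),'stem top',m.sum(),P[m].mean(0) if m.any() else '', 'y z range',P[y][:,2].min() if y.any() else '',P[y][:,2].max() if y.any() else '')
    g=y&(P[:,2]>.128)
    if g.sum()>4: print(cv2.minAreaRect((P[g][:,:2]*1000).astype(np.float32)))
a=cv2.resize(p[180:280,180:280],(500,500),interpolation=cv2.INTER_CUBIC); b=cv2.resize(q[140:215,195:250],(300,409),interpolation=cv2.INTER_CUBIC)
im=np.zeros((500,800,3),np.uint8); im[:,:500]=a; im[:409,500:]=b; cv2.imwrite('pics/c8.png',im[:,:,::-1])
```

```text
36.95 [ 0.4069 -0.1658  0.2612] [-0.1387  0.8371  0.444 ]
top yellow 0 stem top 0  y z range  
scene yellow 377 stem top 122 [ 0.5984 -0.0245  0.1808] y z range 0.09009280623778626 0.15809237545179888
((605.9853515625, -25.406038284301758), (34.421573638916016, 32.83439636230469), 79.36421203613281)
```

View pics/c8.png

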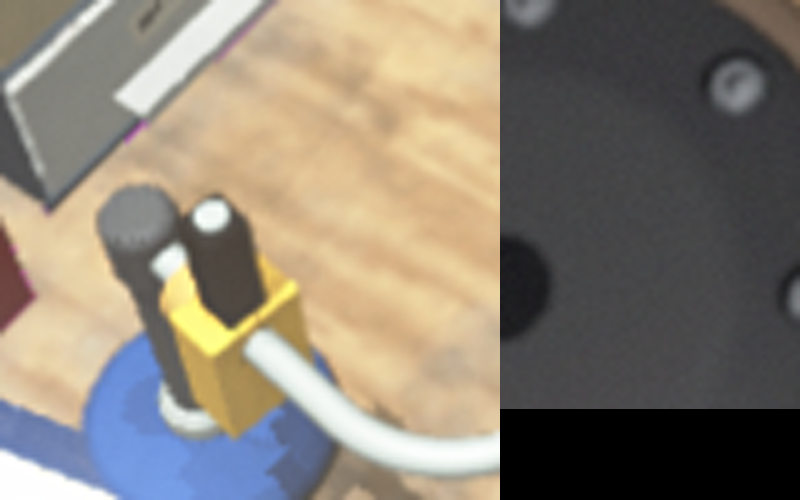

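Request:
move_arm(commands=[[[0,0,-3,0],[0,0,-4,0],[0,0,-4,0],[0,0,-4,0],[0,0,-4,0],[0,0,-4,0],[0,0,-3,0],[0,0,0,0]]])

```text
clock: 37.75
tool_pos: [0.3671, -0.4245, 0.2595]
orientation: [81.0, 89.9, 162.0]
force: [-0.4, 0.2, -0.9]
opening: 0.0402
```

Run:
```python
from fit import *
p,d=snap('scene','s9'); q,e=snap('top','t9'); o=get_obs(); print(o['clock'],o['tool_pos'])
a=np.radians(-8.87); fw=np.array([np.cos(a),np.sin(a)]); lf=np.array([-fw[1],fw[0]]); ref=np.array([.6011,-.0233])
for t,n,box in(('s8','scene',(205,250,215,275)),('s9','scene',(205,250,215,275)),('t9','top',(195,245,140,200))):
    uv,P,h=cloud(n,t,box); al=(P[:,:2]-ref)@fw*1000; la=(P[:,:2]-ref)@lf*1000; z=P[:,2]*1000
    near=(abs(al)<28)&(abs(la)<25)
    m=near&(z>176)&(z<195); print(t,'stemtop al,la,z',m.sum(),[np.round((x[m].min()+x[m].max())/2,1) for x in(al,la,z)] if m.any() else '')
    y=near&(h[:,1]>110)&(h[:,0]>16)&(h[:,0]<34)
    for z0 in(92,100,108,116,124,132):
        g=y&(abs(z-z0)<4)&(abs(la)<12)
        if g.sum()>3: print('  z',z0,g.sum(),'al p5,50,95',np.percentile(al[g],[5,25,50,95]))
    s=near&(h[:,2]<90)&(z>140)&(z<178)&(abs(la)<12)
    for z0 in(145,153,161,169):
        g=s&(abs(z-z0)<4)
        if g.sum()>3: print('  stem z',z0,g.sum(),'al',np.percentile(al[g],[5,50,95]))
    r=near&(z>120)&(z<150)&(al>7)&(h[:,1]>90)&(h[:,0]<22); 
    if r.sum(): print('  ring',r.sum(),al[r].min(),al[r].max())
b=cv2.resize(q[140:200,195:255],(600,600),interpolation=cv2.INTER_CUBIC); cv2.imwrite('pics/c9.png',b[:,:,::-1])
```

```text
37.85 [ 0.3673 -0.4221  0.2599]
s8 stemtop al,la,z 113 [np.float64(-1.1), np.float64(-2.6), np.float64(180.9)]
  z 92 13 al p5,50,95 [-10.5251 -10.1299  -9.4601  -8.431 ]
  z 100 22 al p5,50,95 [-10.9928 -10.5893  -9.9628  -9.111 ]
  z 108 14 al p5,50,95 [-10.584  -10.3894 -10.1027  -9.4259]
  z 116 12 al p5,50,95 [-10.6958 -10.2668  -9.81    -8.9904]
  z 124 17 al p5,50,95 [-10.4376 -10.0068  -9.6863  -8.3624]
  z 132 41 al p5,50,95 [-10.6794 -10.0704  -9.484   20.3737]
  stem z 145 36 al [-8.3187 -7.257   1.3255]
  stem z 153 32 al [-8.5923 -7.3416  2.0615]
  stem z 161 37 al [-8.532 -7.114  2.758]
  stem z 169 39 al [-8.9404 -7.5087  3.6567]
  ring 16 7.090946082900611 21.947793478293306
s9 stemtop al,la,z 113 [np.float64(-0.8), np.float64(-2.6), np.float64(180.8)]
  z 92 19 al p5,50,95 [-10.6815 -10.0883  -9.5742  -9.0699]
  z 100 14 al p5,50,95 [-11.1218 -10.5121  -9.9688  -9.367 ]
  z 108 18 al p5,50,95 [-10.8584 -10.2725  -9.9985  -9.3615]
  z 116 17 al p5,50,95 [-10.8058 -10.2374  -9.9044  -9.1071]
  z 124 18 al p5,50,95 [-10.8515 -10.0022  -9.7256  -8.7914]
  z 132 43 al p5,50,95 [-10.3955 -10.1252  -9.1277  20.8638]
  stem z 145 35 al [-8.4395 -7.5136  2.5278]
  stem z 153 39 al [-8.5195 -7.5498  2.1672]
  stem z 161 38 al [-8.3608 -7.4192  3.5978]
  stem z 169 40 al [-8.3339 -7.4357  3.2232]
  ring 28 7.156984238782984 22.19692534009725
t9 stemtop al,la,z 61 [np.float64(0.8), np.float64(-1.9), np.float64(180.0)]
  z 100 5 al p5,50,95 [-9.1773 -9.0661 -8.7462 -8.3053]
  z 116 5 al p5,50,95 [-8.9267 -8.8623 -8.7768 -6.9911]
  z 124 4 al p5,50,95 [-9.0938 -8.7507 -8.5809 19.1072]
  z 132 39 al p5,50,95 [-8.61   -6.8072  9.1774 19.5736]
  stem z 145 7 al [-6.3545 -1.0682  2.9862]
  stem z 153 11 al [-7.1474 -5.0503  3.9989]
  stem z 161 10 al [-6.6221 -5.4879  2.7839]
  stem z 169 15 al [-6.9899 -4.1342  6.8283]
  ring 29 7.214174293236305 23.988594339882606
```

View pics/c9.png

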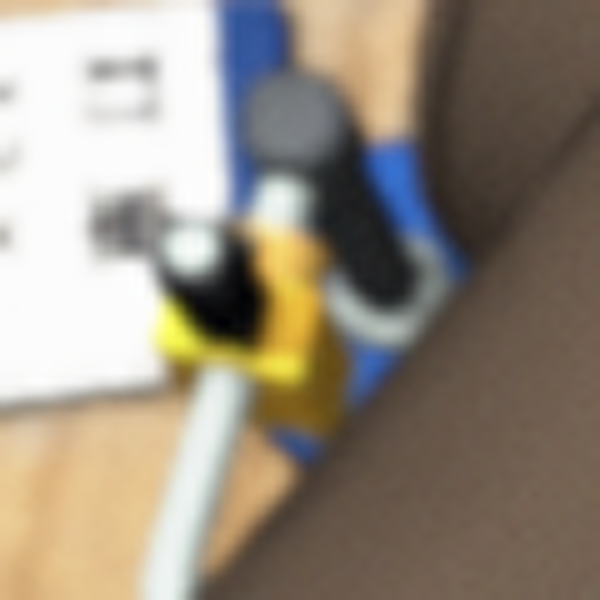

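The top view shows the block hard up against the brass ring with its stem up. The free face reads 10 mm behind the contact pose at every height, so it's upright and seated.

```bash
python3 -c "
from plant import close_job
print(close_job())"
```

```text
the job is handed in; nothing more can be done
None
```

The clamp block is threaded round the bend, seated against the brass stop ring and left hanging stem up. I handed the job in at about 38 s.

- **Grasp and threading:** I gripped the block by its stem and threaded it onto the tip. It followed the bar line fitted from both cameras, which showed two bends of about 51° and 59°. Averaged forward and side loads at the hand stayed under about 0.7 N until the ring.
- **Push and release:** The block met the ring where expected, and I raised the push in small steps to 10.4 N. I then eased off, let the block settle on the bar and opened the jaws. The arm went straight up and away.
- **Last checks:** The scene camera puts the block's free face 10 mm behind the contact position at every height, so it is upright and seated to within about 1 mm. The last top view shows it against the ring.
- **Disagreements:** The two cameras differed by 1 to 2 mm along the bar, which is within calibration error. The stem top reads 2 to 2.6 mm to the right of where I released it, so a slight sideways lean is possible.
- **Not confirmed:** While pressing on the ring and resting the block on the bar, I saw up to 6 N of extra vertical load at the hand, which I eased off. The pinching inside the bore could not be measured directly. I planned around the tape measure, bolt and padlock and saw no contact in the force readings, but took no final picture of all three.

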